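# Load and start the key-fob engraver

### The job

Lift the engraver's hood onto its rear stop, lay every brass key fob flat on the vise bed between the guide rails, side by side across the bed with all eyelets towards the back of the machine, and slide the jaw until it presses the whole row firmly against the fixed jaw. Then lower the hood gently until it is fully shut, and only then press the start button. Handle the hood without slamming it at either stop, and leave the other things on the bench where they are.

Things in the scene. Friction and masses are not known exactly. Their poses are not given: they have to be found in the camera images.
- fixed_jaw: Fixed vise jaw, steel, 116 x 16 x 24 mm high, at the left end of the engraver's vise bed. Origin on the bed surface (58 mm above the bench), midway between the guide rails, at the foot of the clamping face. x: to the back of the machine (hinge), y: left, into this jaw (the clear bed is at negative y), z up. Steel guide rails run along y, inner faces at x = -58 and +58 mm, 8 mm above the bed.
- jaw: Sliding vise jaw between the rails: steel, 112 mm (x) by 22 mm (y), 14.5 mm high, with a black grip standing on its middle, 40 mm (x) by 10 mm (y), top 46 mm above the bed; pinch that along y from above. Origin at bed height under the grip's middle, axes as fixed_jaw; its clamping face is 11 mm towards the fixed jaw.
- jaw_grip (a point): Point in the sliding jaw's grip, 34 mm above the jaw's origin. The jaw slides along y of fixed_jaw, from y = -246 mm (fully open, 235 mm clear between the jaws) to -11 mm; it starts 0 to 100 mm in from fully open. Stays where it is left; sliding takes about 3 N plus up to 2 N for each fob it pushes along.
- hood (a joint): White hinged hood with a clear window, over the vise: 0 = shut on its stop, 1.45 rad = fully open on its rear stop; grows as it is lifted. 0.6 kg. Past about 1.2 rad it leans back and rests open by itself; below that it falls shut if let go (lightly damped hinge). Shut, it stands 85 mm above the cabinet top and reaches 230 mm forward of the hinge.
- hood_handle (a point): Middle of the hood's steel handle bar: round, 14 mm thick, 110 mm long along the machine's y, 46 mm clear of the hood's front. Shut, it lies 276 mm in front of and 40 mm above the hinge axis; it turns with the hood. Fingers pointing straight down and closing along the machine's x can hold it over the whole swing while the bar turns between the pads.
- hood_hinge (a point): Middle of the hood's hinge axis (along the machine's y), at the back of the engraver, 50 mm above the bench. Does not move with the hood. The engraver is fixed, 300 mm deep, 330 wide, cabinet top 50 mm high, left of centre, turned up to 0.12 rad, front to the robot. Under the hood, 60 to 10 mm before the hinge: parked gantry with laser head, up to 106 mm above the bench.
- start (a joint): Start button travel in m: 0 = up, 0.006 = fully down; springs back. Fully down takes about 5 N.
- start_top (a point): Top of the green start button, 28 mm across, at the front right corner of the cabinet top, before the hood; pressed straight down. The red mushroom at the front left is the emergency stop and is not used.
- fob1: Brass hotel-key fob: flat bar 72 x 28 x 10 mm with a round eyelet 24 mm across at one end, 96 mm long over all, about 0.18 kg. Origin under the middle of the bar, at its underside; x points along the bar towards the eyelet (fob from x = -36 to +60 mm), z up. Two to four of the four fobs are present; all fobs are alike.
- fob1_eye (a point): Middle of the eyelet of fob1, 48 mm from the fob's origin along its x, 5 mm above its underside.
- fob2: Brass key fob like fob1 (may be absent).
- fob2_eye (a point): Middle of the eyelet of fob2, 48 mm from the fob's origin along its x, 5 mm above its underside.
- fob3: Brass key fob like fob1 (may be absent).
- fob3_eye (a point): Middle of the eyelet of fob3, 48 mm from the fob's origin along its x, 5 mm above its underside.
- fob4: Brass key fob like fob1 (may be absent).
- fob4_eye (a point): Middle of the eyelet of fob4, 48 mm from the fob's origin along its x, 5 mm above its underside.
- weight1: Dark steel stepped weight, 64 mm across, 45 mm high; origin at its underside or middle. Not part of the job.
- weight2: Dark steel stepped weight like weight1; origin at its underside or middle. Not part of the job.
- ring_clamp: Wooden ring clamp 110 x 30 x 24 mm lying on the bench; origin at its underside or middle. Not part of the job.
- jar: Glass jar, 60 mm across, 80 mm high; origin at its underside or middle. Not part of the job.
- loupe: Black loupe, 40 mm across, 30 mm high; origin at its underside or middle. Not part of the job.
- mandrel: Steel ring mandrel with a wooden grip, 280 mm long, lying down; origin at its underside or middle. Not part of the job.
- hammer: Hammer, 220 mm long, lying down; origin at its underside or middle. Not part of the job.
Not all that is in view belongs to the job. Leave any red look-alike of the fob4 alone. What is shaped like the fob1 but grey is not meant.

How it is judged:
By the outcome, as a careful person would: the job done as asked, in the order asked, and still so for the second after the job is handed in, with the robot touching nothing.
Of fob1, fob2, fob3, fob4 only 2 to 4 are there at a start; the rules pass over those that are not, and their reading is None.
At some moment in a run one of fob1, fob2, fob3, fob4 may be knocked a few centimetres aside while the robot is not near it.
It also fails if it takes over 210 s, if anything falls off the work surface, if the arm or the gripper's body presses on something with over 40 N, if the wrist force passes 120 N, or if a joint passes its speed limit or range.

### The arm

A 6-joint arm with a two-finger parallel gripper is mounted at the origin on the work surface. World frame = base frame: x ahead of the robot, y to its left, z up, the work surface at z = 0. Lengths are in m, angles in rad, forces in N, time in s.
With the tool pointing down it reaches from about 0.325 to 0.9 m from the base axis. Payload 6.1 kg.
Tool frame: the origin (TCP) lies at the very end of the fingers, on their centre line; the grasp point (between the pads) lies 19 mm behind it (arm.grip_point_offset is the distance from the TCP to the grasp point, in m); z points along the fingers, y is the line along which they close (so a half turn about z gives the same grasp; the last joint's range is limited). The gripper opens to 87 mm and grips with 3 to 60 N. Pads are 19 mm wide; open, the fingers measure 117 mm over their backs; the gripper's body (75 mm by 190 mm) begins 51 mm behind the grasp point.
Start: joints at [1.03, 0.22, 1.526, -0, 1.395, -0.126], TCP at [0.252, 0.572, 0.223] pointing down, gripper open.
Joint ranges: [-2.98, 2.98], [-0.91, 2.08], [0.09, 2.57], [-1.24, 4.39], [0.2, 2.65], [-2.68, 2.68]. Speed limits (rad/s): [2.57, 2.57, 3.01, 3.14, 3.14, 3.14].

### API

Orientations are given as [roll, pitch, yaw] about the fixed x, y, z axes, in that order (R = Rz(yaw) Ry(pitch) Rx(roll)).
In Python, from station import arm gives the robot as it stands. The module is installed in compiled form; this text tells all that it offers.
- The arm moves only by the tool move_arm, never from a script. Its argument "targets" is a list of rows, each a list of 7 numbers: the shift along the tool's x, y, z each as a share of 200 mm, from -1 to 1, then the turn, a rotation vector about the tool's x, y, z each as a share of 180 degrees, from -1 to 1, then the opening, from -1 (shut) to 1 (fully open). A call has 1 to 12 rows; each row is the pose to reach, as a shift and turn from the pose commanded when the call began, along the tool's axes at that moment, turning the shorter way round; what a row does not reach only later rows make up. A row lasts 1/12 s, in which the tool goes at most 41.7 mm and 7.16 degrees, less where a joint would pass 70% of its speed; a pose out of reach is approached as far as the arm can. A call with a number of a shift or a turn outside -1 to 1 is refused whole. A call with a gripper value outside its range is refused whole. The fingers move at their own pace and stop on an object; "squeeze" is the grip in N (left out, the last holds). Time passes only in rows, so rows that repeat a pose let the fingers close. It gives the time, the measured TCP pose, the force, the opening and the grip force at its end, in the units of the state.
- arm.get_state(): the state, without advancing time (a new reading comes with each control period).
- arm.get_image(name): name is "scene" or "side" or "wrist"; returns the picture (400x640x3 uint8, blue, green, red); there is no depth.
- arm.get_calibration(name): a dict with "mtx" (3x3 intrinsics, pixels), "rvec" (rotation vector, rad) and "tvec" (3), from world to camera coordinates, as OpenCV has them. Camera axes: x right, y down, z forward; pixel columns grow to the right and rows downward; lengths in m; the calibration is good to about 2 mm. The wrist camera is an equidistant fisheye: a pixel r from the principal point sees the ray r / f radians off the axis. A picture is of the moment at which its call begins: read the wrist's pose just before it. get_calibration takes no time and is no camera call; for the wrist camera it gives the pose at the moment of the call.
- arm.close_job(): hands the job in; it is judged then, once.
The state is a dict: "time": time; "qpos": joint angles; "joint_velocities": joint speeds; "tau": joint torques, N m; "tool_pos": TCP position; "orientation": TCP orientation; "contact_force": force on the tool from outside, world axes, zero at the start; "ft_torque": the same for the moment, N m; "opening": finger opening in m; "grip_force": force on a finger pad.
Only numpy, scipy, OpenCV 4.12 (cv2) and the standard library are available. Lean on these libraries where they do the work, as an engineer would, in place of code of your own. Each camera call takes 0.05 s, during which the arm holds its last target. There are 200 camera calls.

## Working session

There is one attempt and no reset: what is moved stays moved. The work goes in short steps, Python scripts to look and compute and a tool call to move; the robot and the scene stay as the last step left them, time stands still between calls to the robot, and variables do not carry over. Pictures are saved under pics/ and viewed, at most 14 in all, crops included, and the job is handed in when it is done.

Besides the shell and the picture viewer there is one more tool, called as name(argument=value, ...) on one line, values as JSON. move_arm: Moves the arm, as the interface text tells. Shift numbers are shares of 200 mm and turn numbers shares of 180 degrees, none past 1 either way. Its arguments: {"type":"object","properties":{"targets":{"type":"array","items":{"type":"array","items":{"type":"number"}}},"squeeze":{"type":"number"}},"required":["targets"]}

```bash
mkdir -p pics; ls; python3 - <<'E'
from station import arm
import cv2,numpy as np
np.set_printoptions(precision=4,suppress=True)
print(arm.get_state())
for n in ("scene","side","wrist"):
    c=arm.get_calibration(n); print(n,c)
    cv2.imwrite(f"pics/{n}0.png",arm.get_image(n))
E
```

```text
pics
{'time': 0.0, 'qpos': array([ 1.0299,  0.2212,  1.5276, -0.    ,  1.3947, -0.1261]), 'joint_velocities': array([ 0.0017, -0.0004, -0.0017,  0.0011, -0.0011,  0.0006]), 'tau': array([  0.0001, -49.4586, -38.739 ,   0.0703,   0.0568,  -0.0001]), 'tool_pos': array([0.2515, 0.5715, 0.2214]), 'orientation': array([-3.1397, -0.0002,  2.7268]), 'contact_force': array([0.2751, 0.3936, 0.1704]), 'ft_torque': array([ 0.0065, -0.0051, -0.0344]), 'grip_force': 0.0, 'opening': 0.08695988086254576}
scene {'mtx': array([[469.6112,   0.    , 316.3084],
       [  0.    , 469.6112, 198.1617],
       [  0.    ,   0.    ,   1.    ]]), 'rvec': array([ 0.6734,  2.7519, -0.9233]), 'tvec': array([ 0.493 , -0.1245,  1.837 ])}
side {'mtx': array([[469.3344,   0.    , 317.8178],
       [  0.    , 469.3344, 196.7324],
       [  0.    ,   0.    ,   1.    ]]), 'rvec': array([ 2.1988, -0.374 ,  0.1539]), 'tvec': array([-0.5104,  0.1597,  1.5167])}
wrist {'mtx': array([[309.7069,   0.    , 320.464 ],
       [  0.    , 309.7069, 198.6796],
       [  0.    ,   0.    ,   1.    ]]), 'rvec': array([-2.4157, -1.5752, -0.2324]), 'tvec': array([-0.6249, -0.0351,  0.3922])}
```

View pics/scene0.png

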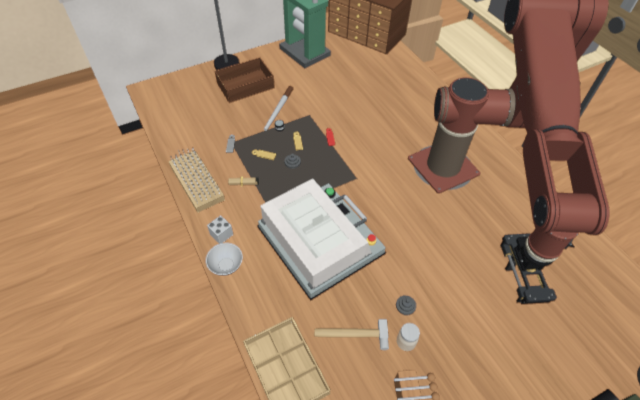

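View pics/side0.png

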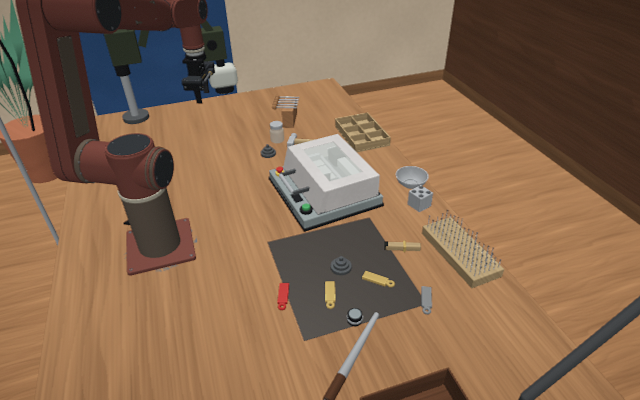

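View pics/wrist0.png

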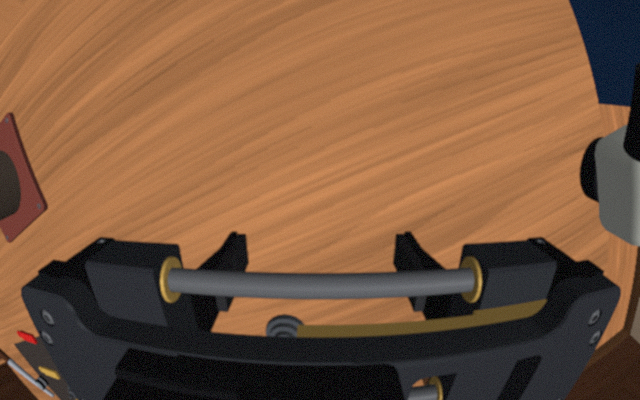

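The scene view shows the machine near (320,235), with its green button at (330,191). Two brass fobs lie on the mat at (264,155) and (298,141). In the side view they are at (378,279) and (330,293); the red and grey look-alikes are at (283,296) and (427,299). The wrist view shows nothing useful yet.

```bash
cat > h.py <<'E'
import cv2,numpy as np
from station import arm
np.set_printoptions(precision=4,suppress=True)
def ray(c,uv):
    R=cv2.Rodrigues(c["rvec"])[0]; K=c["mtx"]
    d=np.array([(uv[0]-K[0,2])/K[0,0],(uv[1]-K[1,2])/K[1,1],1.])
    return -R.T@np.ravel(c["tvec"]), R.T@d/np.linalg.norm(d)
def wray(c,uv):
    R=cv2.Rodrigues(c["rvec"])[0]; K=c["mtx"]
    v=np.array([uv[0]-K[0,2],uv[1]-K[1,2]]); r=np.hypot(*v); t=r/K[0,0]
    d=np.r_[np.sin(t)*v/max(r,1e-9),np.cos(t)]
    return -R.T@np.ravel(c["tvec"]), R.T@d
def plane(o,d,z): return o+d*(z-o[2])/d[2]
def tri(rs):
    A=sum(np.eye(3)-np.outer(d,d) for o,d in rs); b=sum((np.eye(3)-np.outer(d,d))@o for o,d in rs)
    return np.linalg.solve(A,b)
def proj(c,p): return cv2.projectPoints(np.atleast_2d(np.array(p,float)),c["rvec"],c["tvec"],c["mtx"],None)[0].reshape(-1,2)
def wproj(c,p):
    R=cv2.Rodrigues(c["rvec"])[0]; q=np.atleast_2d(p)@R.T+np.ravel(c["tvec"])
    r=np.hypot(q[:,0],q[:,1]); t=np.arctan2(r,q[:,2])*c["mtx"][0,0]
    return q[:,:2]/r[:,None]*t[:,None]+[c["mtx"][0,2],c["mtx"][1,2]]
def blobs(img,lo,hi,amin=15):
    m=cv2.inRange(cv2.cvtColor(img,cv2.COLOR_BGR2HSV),np.array(lo),np.array(hi))
    n,l,s,c=cv2.connectedComponentsWithStats(m)
    return [(s[i,4],c[i],l==i) for i in range(1,n) if s[i,4]>=amin]
E
python3 - <<'E'
from h import *
S=cv2.imread("pics/scene0.png");D=cv2.imread("pics/side0.png")
a=cv2.resize(S[110:300,220:400],None,fx=3,fy=3,interpolation=cv2.INTER_CUBIC)
b=cv2.resize(D[125:325,255:445],None,fx=3,fy=3,interpolation=cv2.INTER_CUBIC)
cv2.imwrite("pics/sc1.png",a);cv2.imwrite("pics/sd1.png",b)
for n,I in(("scene",S),("side",D)):
    for nm,lo,hi in(("green",(45,100,60),(80,255,255)),("brass",(18,110,120),(32,255,255)),("red",(0,190,130),(6,255,255))):
        print(n,nm,[(int(k[0]),k[1].round(1)) for k in blobs(I,lo,hi)][:12])
E
```

```text
scene green [(49, array([329.6, 191.4]))]
scene brass [(105, array([297.4, 141.6])), (142, array([264.3, 154.1])), (25, array([371., 242.])), (16, array([538.9, 278.8]))]
scene red []
side green [(91, array([13.5, 18.5])), (27, array([ 5.4, 29.1])), (22, array([21.1, 43.1])), (56, array([18.6, 60.1])), (20, array([ 1.4, 64.2])), (105, array([ 6.9, 79.4])), (61, array([27., 84.])), (52, array([305.7, 207. ]))]
side brass [(31, array([404. , 245.7])), (265, array([377.2, 278.9])), (254, array([329.6, 293.6]))]
side red []
```

View pics/sc1.png

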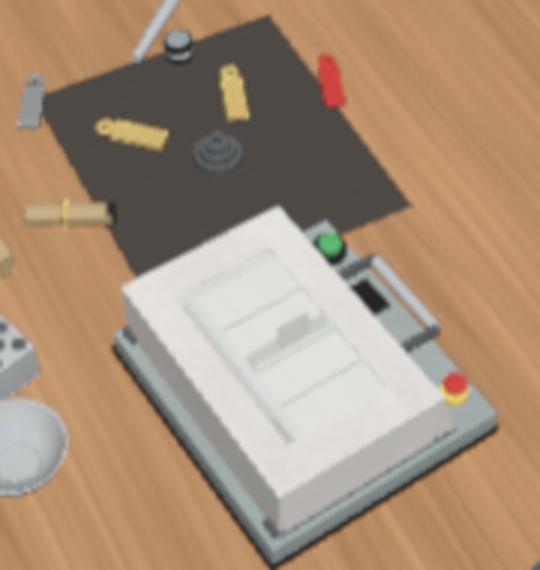

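View pics/sd1.png

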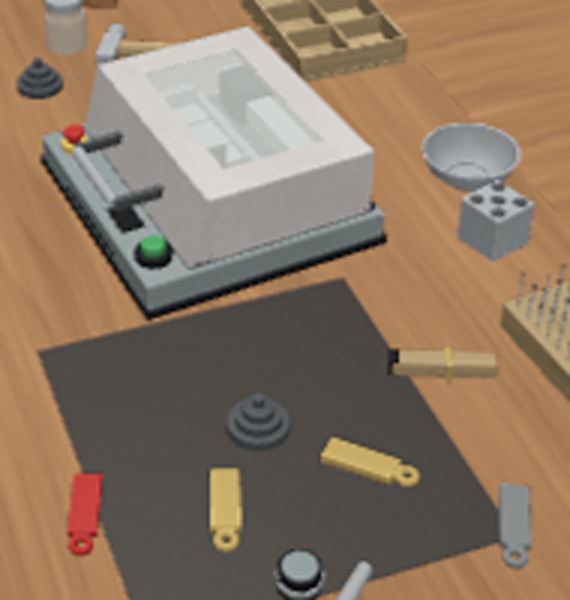

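The crops confirm exactly two brass fobs. The hood is shut, with its handle bar at scene (345,196)–(365,219) and side (282,174)–(295,195).

```bash
python3 - <<'E'
from h import *
cs,cd=arm.get_calibration("scene"),arm.get_calibration("side")
T=lambda a,b: tri([ray(cs,a),ray(cd,b)])
S=lambda x,y:(x/3+220-.33,y/3+110-.33)
D=lambda x,y:(x/3+255-.33,y/3+125-.33)
P={"green":T((329.6,191.4),(305.7,207)),"red":T(S(456,382),D(73,132)),
"barR":T(S(375,260),D(120,208)),"barL":T(S(436,326),D(83,148)),
"hoodFR":T(S(279,207),D(210,194)),"hoodFL":T(S(445,405),D(100,67)),"hoodBR":T(S(124,290),D(371,152)),
"hoodBL":T(S(280,490),D(243,30))}
for k,v in P.items(): print(k,v)
for k in("L","R"):
    pass
v=P["barL"]-P["barR"];w=P["hoodFL"]-P["hoodFR"];u=P["hoodBR"]-P["hoodFR"];g=P["red"]-P["green"]
for q in(v,w,g,u,P["hoodBL"]-P["hoodBR"]): print(np.arctan2(-q[0],q[1]),np.linalg.norm(q))
print(np.arctan2(u[1],u[0]))
# cabinet corners
for c,n,pts in((cs,"sc",[S(495,415),S(275,552),S(325,222)]),(cd,"sd",[D(150,300),D(42,152),D(382,222)])):
    for p in pts: print(n,plane(*ray(c,p),0.05),plane(*ray(c,p),0.0))
# fobs: minAreaRect on plane
import cv2
for n,c in(("scene",cs),("side",cd)):
    I=cv2.imread(f"pics/{n}0.png")
    for a,ce,m in blobs(I,(15,80,100),(34,255,255),80):
        if a>600: continue
        pts=np.argwhere(m)[:,::-1]
        q=np.array([plane(*ray(c,p),0.008)[:2] for p in pts])
        r=cv2.minAreaRect((q*1000).astype(np.float32)); e=np.linalg.eigh(np.cov(q.T))[1][:,1]
        t=(q-q.mean(0))@e; print(n,a,ce,q.mean(0),"rect",r,"ax",np.arctan2(e[1],e[0]),"skew",(t**3).mean()/t.std()**3)
E
```

```text
green [ 0.48   -0.049   0.0658]
red [0.4522 0.1883 0.0751]
barR [0.4559 0.0074 0.0868]
barL [0.4453 0.1244 0.0953]
hoodFR [ 0.5371 -0.0739  0.1414]
hoodFL [0.5021 0.2344 0.1307]
hoodBR [ 0.7375 -0.0526  0.1328]
hoodBL [0.6979 0.2465 0.1355]
0.08999150101114198 0.11778272128152603
0.1130601478067221 0.3104464176429882
0.11633409947249371 0.23901380437612663
-1.4650949428032183 0.20163886433468733
0.13135619610669383 0.30171047066429596
0.10570138399167832
sc [0.4243 0.2326 0.05  ] [0.4023 0.2099 0.    ]
sc [0.7146 0.2668 0.05  ] [0.7035 0.2454 0.    ]
sc [ 0.4601 -0.0933  0.05  ] [ 0.4395 -0.1282  0.    ]
sd [ 0.4562 -0.1161  0.05  ] [ 0.4716 -0.0605  0.    ]
sd [0.4143 0.1947 0.05  ] [0.4276 0.2661 0.    ]
sd [ 0.7458 -0.078   0.05  ] [ 0.7759 -0.0204  0.    ]
scene 90 [266.5  57.7] [ 0.3347 -0.9332] rect ((332.4846496582031, -933.5262451171875), (199.99411010742188, 37.920249938964844), 87.14179992675781) ax 1.5165324858681482 skew -0.015720387352407945
scene 112 [311.3839  92.7411] [ 0.2604 -0.612 ] rect ((261.0641784667969, -618.898681640625), (163.94403076171875, 59.8594703674316
[... 1577 characters left out ...]
6977539, 38.99734878540039), 85.17418670654297) ax 1.084216350213152 skew 0.29265833460568275
side 321 [403.8972 246.0125] [ 0.7328 -0.2752] rect ((731.9765014648438, -274.1343078613281), (56.14792251586914, 107.34610748291016), 57.76004409790039) ax 2.7914760175392614 skew 0.046036436358760646
side 283 [377.3675 278.8728] [ 0.5968 -0.3733] rect ((598.7369995117188, -375.2803649902344), (35.90116882324219, 97.9979248046875), 45.556339263916016) ax 2.3651931810869913 skew -0.09018088083663109
side 280 [329.8929 293.8571] [ 0.4471 -0.3794] rect ((447.1137390136719, -380.79254150390625), (99.05463409423828, 28.816814422607422), 70.62379455566406) ax 1.2407478321086103 skew -0.006740300478820115
```

```bash
cat >> h.py <<'E'
from scipy.spatial.transform import Rotation as Ro
def state():
    s=arm.get_state(); return np.array(s["tool_pos"]),Ro.from_euler("xyz",s["orientation"]),s
def plan(wps,openv0=None):
    """wps: (x,y,z,yaw,opening value,nrows); prints rows relative to current pose"""
    p0,R0,s=state(); prev=np.r_[p0,0]; w=0; rows=[]
    y0=s["orientation"][2]; prev[3]=y0
    for x,y,z,yaw,o,n in wps:
        yaw=prev[3]+(yaw-prev[3]+np.pi)%(2*np.pi)-np.pi
        for i in range(1,n+1):
            q=prev+(np.array([x,y,z,yaw])-prev)*i/n
            d=R0.inv().apply(q[:3]-p0)/.2
            r=(R0.inv()*Ro.from_euler("xyz",[np.pi,0,q[3]])).as_rotvec()/np.pi
            rows.append([round(float(v),3)+0. for v in np.r_[d,r]]+[o])
        prev=np.array([x,y,z,yaw])
    for i in range(0,len(rows),12): print(str(rows[i:i+12]).replace(" ",""),"\n")
def arc(th,hinge,psi,drop=.017,r=.27888,f0=.1439):
    a=f0+th; return hinge+np.array([-r*np.cos(a)*np.cos(psi),-r*np.cos(a)*np.sin(psi),r*np.sin(a)-drop])
E
python3 - <<'E'
from h import *
plan([(.45,.066,.21,1.683,-.08,12)])
E
```

```text
[[-0.161,-0.159,0.005,0.0,0.0,0.028,-0.08],[-0.321,-0.319,0.01,0.0,0.0,0.055,-0.08],[-0.482,-0.478,0.015,0.0,0.0,0.083,-0.08],[-0.642,-0.638,0.02,0.0,0.0,0.111,-0.08],[-0.803,-0.797,0.025,0.0,0.0,0.138,-0.08],[-0.963,-0.957,0.03,0.0,0.0,0.166,-0.08],[-1.124,-1.116,0.036,0.0,0.0,0.194,-0.08],[-1.284,-1.276,0.041,0.0,0.0,0.222,-0.08],[-1.445,-1.435,0.046,0.0,0.0,0.249,-0.08],[-1.605,-1.595,0.051,0.0,0.0,0.277,-0.08],[-1.766,-1.754,0.056,0.0,0.0,0.305,-0.08],[-1.927,-1.914,0.061,0.0,0.0,0.332,-0.08]]
```

move_arm(targets=[[-0.16, -0.16, 0, 0, 0, 0.03, -0.08], [-0.32, -0.32, 0, 0, 0, 0.06, -0.08], [-0.48, -0.48, 0, 0, 0, 0.08, -0.08], [-0.64, -0.64, 0, 0, 0, 0.11, -0.08], [-0.8, -0.8, 0, 0, 0, 0.14, -0.08], [-0.96, -0.96, 0, 0, 0, 0.17, -0.08]])

```text
time: 0.65
tool_pos: [0.3424, 0.3371, 0.2222]
orientation: [-3.141, 0.0, 2.189]
contact_force: [1.3, 0.3, 0.0]
opening: 0.0552
grip_force: 0.0
```

```bash
python3 - <<'E'
from h import *
plan([(.45,.066,.21,1.683,-.08,8)])
E
```

```text
[[-0.177,-0.043,0.008,0.0,0.0,0.02,-0.08],[-0.354,-0.087,0.015,0.0,0.0,0.04,-0.08],[-0.531,-0.13,0.023,0.0,0.0,0.06,-0.08],[-0.708,-0.173,0.031,0.0,0.0,0.08,-0.08],[-0.885,-0.217,0.038,0.0,0.0,0.101,-0.08],[-1.062,-0.26,0.046,0.0,0.0,0.121,-0.08],[-1.239,-0.304,0.054,0.0,0.0,0.141,-0.08],[-1.416,-0.347,0.061,0.0,0.0,0.161,-0.08]]
```

move_arm(targets=[[-0.18, -0.04, 0, 0, 0, 0.02, -0.08], [-0.36, -0.09, 0, 0, 0, 0.05, -0.08], [-0.54, -0.13, 0, 0, 0, 0.07, -0.08], [-0.7, -0.17, 0, 0, 0, 0.09, -0.08], [-0.85, -0.21, 0, 0, 0, 0.12, -0.08], [-0.95, -0.24, 0, 0, 0, 0.14, -0.08], [-0.95, -0.24, 0, 0, 0, 0.16, -0.08], [-0.95, -0.24, 0, 0, 0, 0.16, -0.08]])

```text
time: 1.32
tool_pos: [0.4144, 0.1553, 0.2224]
orientation: [-3.141, 0.0, 1.685]
contact_force: [0.3, 0.5, -0.8]
opening: 0.04
grip_force: 0.0
```

```bash
python3 - <<'E'
from h import *
plan([(.45,.066,.21,1.683,-.08,3)])
E
```

```text
[[-0.155,0.042,0.021,0.0,0.0,0.0,-0.08],[-0.309,0.084,0.041,0.0,0.0,0.0,-0.08],[-0.464,0.126,0.062,0.0,0.0,0.001,-0.08]]
```

move_arm(targets=[[-0.16, 0.04, 0, 0, 0, 0, -0.08], [-0.32, 0.08, 0, 0, 0, 0, -0.08], [-0.46, 0.126, 0, 0, 0, 0, -0.08], [-0.46, 0.126, 0, 0, 0, 0, -0.08], [-0.46, 0.126, 0, 0, 0, 0, -0.08], [-0.46, 0.126, 0, 0, 0, 0, -0.08]])

```text
time: 1.82
tool_pos: [0.4497, 0.069, 0.2223]
orientation: [-3.141, -0.001, 1.691]
contact_force: [-0.2, 0.9, 0.2]
opening: 0.04
grip_force: 0.0
```

```bash
python3 - <<'E'
from h import *
p,R,s=state(); print(p,s["orientation"])
c=arm.get_calibration("wrist"); I=arm.get_image("wrist"); cv2.imwrite("pics/w1.png",I)
print(wproj(c,[[.4506,.066,.091],[.445,.124,.091],[.4559,.0074,.091],p]))
E
```

```text
[0.4497 0.069  0.2223] [-3.1408 -0.0007  1.6913]
[[320.7103 193.496 ]
 [322.1751 134.3692]
 [319.0345 247.3529]
 [319.9751 250.1106]]
```

View pics/w1.png

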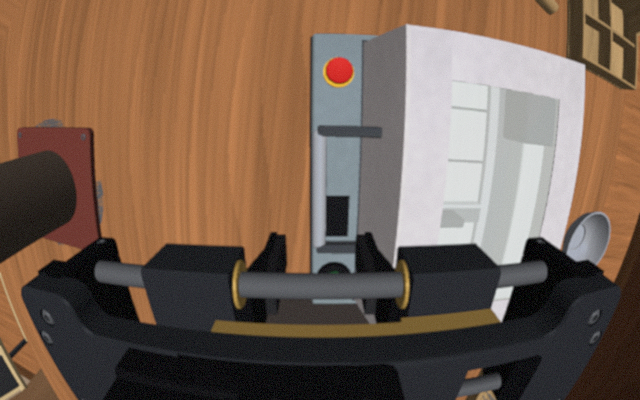

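The wrist view shows the bar running from (320,130) to (320,248), as predicted, and the opened fingers straddle it. I'll descend and grip.

move_arm(targets=[[0, 0, 0.15, 0, 0, 0, -0.08], [0, 0, 0.3, 0, 0, 0, -0.08], [0, 0, 0.45, 0, 0, 0, -0.08], [0, 0, 0.6, 0, 0, 0, -0.08], [0, 0, 0.7, 0, 0, 0, -0.08], [0, 0, 0.745, 0, 0, 0, -0.08], [0, 0, 0.745, 0, 0, 0, -0.08], [0, 0, 0.745, 0, 0, 0, -1], [0, 0, 0.745, 0, 0, 0, -1], [0, 0, 0.745, 0, 0, 0, -1], [0, 0, 0.745, 0, 0, 0, -1], [0, 0, 0.745, 0, 0, 0, -1]], squeeze=20)

```text
time: 2.87
tool_pos: [0.4485, 0.068, 0.0743]
orientation: [-3.138, 0.0, 1.69]
contact_force: [-16.8, -2.3, 13.2]
opening: 0.0149
grip_force: 8.3
```

```bash
python3 - <<'E'
from h import *
p,R,s=state(); print(p,s["contact_force"],s["opening"],s["grip_force"])
psi=.116
h=np.array([p[0]+.276*np.cos(psi),p[1]+.276*np.sin(psi),.05]); print(h)
drop=.09-p[2]
th=list(np.r_[np.linspace(0,.12,4)[1:],np.linspace(.12,1.35,28)[1:],np.linspace(1.35,1.45,7)[1:]])
yaw=s["orientation"][2]
plan([(*arc(t,h,psi,drop),yaw,-1,1) for t in th])
E
```

```text
[0.4485 0.068  0.0743] [-16.7814  -2.3304  13.1628] 0.014896513461143589 8.296124339103699
[0.7226 0.1    0.05  ]
[[0.0,0.009,-0.055,-0.001,0.0,0.0,-1],[0.0,0.02,-0.11,-0.001,0.0,0.0,-1],[0.0,0.033,-0.164,-0.001,0.0,0.0,-1],[0.0,0.051,-0.225,-0.001,0.0,0.0,-1],[0.0,0.071,-0.285,-0.001,0.0,0.0,-1],[0.0,0.095,-0.344,-0.001,0.0,0.0,-1],[-0.001,0.12,-0.402,-0.001,0.0,0.0,-1],[-0.001,0.149,-0.459,-0.001,0.0,0.0,-1],[-0.001,0.18,-0.514,-0.001,0.0,0.0,-1],[-0.001,0.213,-0.568,-0.001,0.0,0.0,-1],[-0.001,0.249,-0.621,-0.001,0.0,0.0,-1],[-0.001,0.288,-0.671,-0.001,0.0,0.0,-1]] 

[[-0.001,0.328,-0.72,-0.001,0.0,0.0,-1],[-0.002,0.371,-0.767,-0.001,0.0,0.0,-1],[-0.002,0.416,-0.812,-0.001,0.0,0.0,-1],[-0.002,0.463,-0.855,-0.001,0.0,0.0,-1],[-0.002,0.511,-0.896,-0.001,0.0,0.0,-1],[-0.002,0.562,-0.934,-0.001,0.0,0.0,-1],[-0.002,0.614,-0.97,-0.001,0.0,0.0,-1],[-0.003,0.668,-1.004,-0.001,0.0,0.0,-1],[-0.003,0.723,-1.035,-0.001,0.0,0.0,-1],[-0.003,0.78,-1.064,-0.001,0.0,0.0,-1],[-0.003,0.838,-1.09,-0.001,0.0,0.0,-1],[-0.004,0.897,-1.113,-0.001,0.0,0.0,-1]] 

[[-0.004,0.957,-1.134,-0.001,0.0,0.0,-1],[-0.004,1.018,-1.152,-0.001,0.0,0.0,-1],[-0.004,1.08,-1.167,-0.001,0.0,0.0,-1],[-0.004,1.142,-1.179,-0.001,0.0,0.0,-1],[-0.005,1.205,-1.189,-0.001,0.0,0.0,-1],[-0.005,1.268,-1.195,-0.001,0.0,0.0,-1],[-0.005,1.291,-1.197,-0.001,0.0,0.0,-1],[-0.005,1.314,-1.198,-0.001,0.0,0.0,-1],[-0.005,1.338,-1.199,-0.001,0.0,0.0,-1],[-0.005,1.361,-1.2,-0.001,0.0,0.0,-1],[-0.005,1.384,-1.2,-0.001,0.0,0.0,-1],[-0.005,1.407,-1.2,-0.001,0.0,0.0,-1]]
```

move_arm(targets=[[0, -0.008, -0.004, 0, 0, 0, -1], [0, -0.008, -0.004, 0, 0, 0, -1], [0, -0.008, -0.004, 0, 0, 0, -1], [0, -0.008, -0.004, 0, 0, 0, -1]])

```text
time: 3.2
tool_pos: [0.4479, 0.0679, 0.0743]
orientation: [-3.14, -0.0, 1.69]
contact_force: [-4.3, -1.8, 1.7]
opening: 0.0131
grip_force: 20.0
```

move_arm(targets=[[0, 0.009, -0.055, 0, 0, 0, -1], [0, 0.02, -0.11, 0, 0, 0, -1], [0, 0.033, -0.164, 0, 0, 0, -1], [0, 0.051, -0.225, 0, 0, 0, -1], [0, 0.071, -0.285, 0, 0, 0, -1], [0, 0.095, -0.344, 0, 0, 0, -1], [0, 0.12, -0.402, 0, 0, 0, -1], [0, 0.149, -0.459, 0, 0, 0, -1], [0, 0.18, -0.514, 0, 0, 0, -1], [0, 0.213, -0.568, 0, 0, 0, -1], [0, 0.249, -0.621, 0, 0, 0, -1], [0, 0.288, -0.671, 0, 0, 0, -1]])

```text
time: 4.2
tool_pos: [0.5047, 0.0744, 0.2106]
orientation: [-3.138, 0.001, 1.69]
contact_force: [-10.1, -5.0, 4.9]
opening: 0.0134
grip_force: 20.0
```

```bash
cat >> h.py <<'E'
H=np.array([.722,.100,.05]);PSI=.117
def hood(p,drop=.0158):
    d=(p-H); a=np.arctan2(d[2]+drop,-(d[0]*np.cos(PSI)+d[1]*np.sin(PSI))); r=np.hypot(d[2]+drop,d[0]*np.cos(PSI)+d[1]*np.sin(PSI))
    return a-.1439,r
E
python3 - <<'E'
from h import *
p,R,s=state(); t,r=hood(p); print(p,t,r,s["contact_force"],s["grip_force"])
psi=PSI; yaw=s["orientation"][2]
th=np.r_[np.linspace(.56,1.05,13)[1:]]
plan([(*arc(q,H,psi,.0158),yaw,-1,1) for q in th])
E
```

```text
[0.5047 0.0744 0.2106] 0.5345772080096061 0.2810317411476278 [-10.1366  -5.0426   4.8738] 19.999652802944183
[[0.0,0.068,-0.063,-0.001,0.0,0.0,-1],[0.0,0.108,-0.105,-0.001,0.0,0.0,-1],[0.0,0.149,-0.144,-0.001,0.0,0.0,-1],[0.0,0.191,-0.182,-0.001,0.0,0.0,-1],[0.0,0.235,-0.218,-0.001,0.0,0.0,-1],[0.0,0.281,-0.252,-0.001,0.0,0.0,-1],[-0.001,0.328,-0.285,-0.001,0.0,0.0,-1],[-0.001,0.376,-0.315,-0.001,0.0,0.0,-1],[-0.001,0.425,-0.344,-0.001,0.0,0.0,-1],[-0.001,0.476,-0.37,-0.001,0.0,0.0,-1],[-0.001,0.527,-0.394,-0.001,0.0,0.0,-1],[-0.001,0.579,-0.417,-0.001,0.0,0.0,-1]]
```

move_arm(targets=[[0, 0.062, -0.068, 0, 0, 0, -1], [0, 0.102, -0.11, 0, 0, 0, -1], [0, 0.143, -0.149, 0, 0, 0, -1], [0, 0.185, -0.188, 0, 0, 0, -1], [0, 0.229, -0.224, 0, 0, 0, -1], [0, 0.275, -0.258, 0, 0, 0, -1], [0, 0.322, -0.292, 0, 0, 0, -1], [0, 0.37, -0.322, 0, 0, 0, -1], [0, 0.42, -0.351, 0, 0, 0, -1], [0, 0.471, -0.377, 0, 0, 0, -1], [0, 0.523, -0.402, 0, 0, 0, -1], [0, 0.575, -0.425, 0, 0, 0, -1]])

```text
time: 5.2
tool_pos: [0.6213, 0.0876, 0.2969]
orientation: [3.138, 0.002, 1.689]
contact_force: [-2.6, -5.4, 2.5]
opening: 0.0132
grip_force: 20.0
```

```bash
python3 - <<'E'
from h import *
p,R,s=state(); t,r=hood(p); print(p,t,r,s["contact_force"],s["grip_force"],s["opening"])
psi=PSI; yaw=s["orientation"][2]
th=np.r_[np.linspace(1.06,1.36,10)[1:],1.38,1.40,1.41]
plan([(*arc(q,H,psi,.0158,r),yaw,-1,1) for q in th])
E
```

```text
[0.6213 0.0876 0.2969] 1.0583233957496458 0.2816219570550489 [-2.5844 -5.4377  2.5474] 19.995597302913666 0.013247699835006886
[[0.003,0.046,-0.017,0.001,0.001,0.0,-1],[0.003,0.091,-0.031,0.001,0.001,0.0,-1],[0.003,0.136,-0.044,0.001,0.001,0.0,-1],[0.003,0.182,-0.056,0.001,0.001,0.0,-1],[0.002,0.227,-0.066,0.001,0.001,0.0,-1],[0.002,0.274,-0.074,0.001,0.001,0.0,-1],[0.002,0.32,-0.081,0.001,0.001,0.0,-1],[0.002,0.367,-0.086,0.001,0.001,0.0,-1],[0.002,0.414,-0.09,0.001,0.001,0.0,-1],[0.002,0.442,-0.092,0.001,0.001,0.0,-1],[0.002,0.47,-0.092,0.001,0.001,0.0,-1],[0.002,0.484,-0.093,0.001,0.001,0.0,-1]]
```

move_arm(targets=[[-0.002, 0.046, -0.017, 0, 0, 0, -1], [-0.004, 0.091, -0.031, 0, 0, 0, -1], [-0.006, 0.136, -0.044, 0, 0, 0, -1], [-0.008, 0.182, -0.056, 0, 0, 0, -1], [-0.01, 0.227, -0.066, 0, 0, 0, -1], [-0.01, 0.274, -0.074, 0, 0, 0, -1], [-0.01, 0.32, -0.081, 0, 0, 0, -1], [-0.01, 0.36, -0.086, 0, 0, 0, -1], [-0.01, 0.395, -0.09, 0, 0, 0, -1], [-0.01, 0.42, -0.092, 0, 0, 0, -1], [-0.01, 0.44, -0.092, 0, 0, 0, -1], [-0.01, 0.45, -0.093, 0, 0, 0, -1]])

```text
time: 6.2
tool_pos: [0.7107, 0.0975, 0.3142]
orientation: [3.138, 0.0, 1.69]
contact_force: [-0.3, -0.6, 5.8]
opening: 0.0128
grip_force: 20.0
```

```bash
python3 - <<'E'
from h import *
p,R,s=state(); t,r=hood(p); print(p,t,r,s["contact_force"],s["grip_force"],s["opening"])
psi=PSI; yaw=s["orientation"][2]
plan([(*arc(q,H,psi,.0158,r),yaw,-1,1) for q in np.linspace(1.39,1.46,8)])
E
```

```text
[0.7107 0.0975 0.3142] 1.3857433201958216 0.2802193454413684 [-0.2573 -0.6019  5.8105] 19.993838667869568 0.012764321895919783
[[0.006,0.006,0.0,0.001,0.0,0.0,-1],[0.006,0.02,-0.001,0.001,0.0,0.0,-1],[0.006,0.034,-0.001,0.001,0.0,0.0,-1],[0.006,0.048,-0.001,0.001,0.0,0.0,-1],[0.006,0.062,-0.001,0.001,0.0,0.0,-1],[0.006,0.076,-0.001,0.001,0.0,0.0,-1],[0.006,0.09,0.0,0.001,0.0,0.0,-1],[0.006,0.104,0.0,0.001,0.0,0.0,-1]]
```

Creeping gently onto the rear stop.

move_arm(targets=[[0, 0.01, 0, 0, 0, 0, -1], [0, 0.02, 0, 0, 0, 0, -1], [0, 0.03, 0, 0, 0, 0, -1], [0, 0.04, 0, 0, 0, 0, -1], [0, 0.05, 0, 0, 0, 0, -1], [0, 0.06, 0, 0, 0, 0, -1], [0, 0.07, 0, 0, 0, 0, -1], [0, 0.08, 0, 0, 0, 0, -1], [0, 0.09, 0, 0, 0, 0, -1], [0, 0.095, 0, 0, 0, 0, -1], [0, 0.095, 0, 0, 0, 0, -1]])

```text
time: 7.12
tool_pos: [0.7286, 0.0995, 0.3139]
orientation: [3.14, 0.0, 1.69]
contact_force: [-2.6, -1.8, 5.9]
opening: 0.0133
grip_force: 20.0
```

move_arm(targets=[[0, 0.008, 0, 0, 0, 0, -1], [0, 0.016, 0, 0, 0, 0, -1], [0, 0.024, 0, 0, 0, 0, -1], [0, 0.024, 0, 0, 0, 0, -1]])

```text
time: 7.45
tool_pos: [0.7287, 0.0995, 0.3138]
orientation: [-3.131, 0.0, 1.69]
contact_force: [-22.9, -4.2, 11.5]
opening: 0.0134
grip_force: 20.0
```

move_arm(targets=[[0, -0.022, 0, 0, 0, 0, -1], [0, -0.022, 0, 0, 0, 0, -1], [0, -0.022, 0, 0, 0, 0, -0.3], [0, -0.022, 0, 0, 0, 0, -0.1], [0, -0.022, 0, 0, 0, 0, -0.1], [0, -0.022, -0.1, 0, 0, 0, -0.1], [0, -0.022, -0.25, 0, 0, 0, -0.1], [0, -0.022, -0.4, 0, 0, 0, -0.1], [0, -0.2, -0.4, 0, 0, 0, -0.1], [0, -0.4, -0.4, 0, 0, 0, -0.1], [0, -0.6, -0.4, 0, 0, 0, -0.1], [0, -0.8, -0.4, 0, 0, 0, -0.1]])

```text
time: 8.45
tool_pos: [0.5729, 0.0811, 0.3908]
orientation: [-3.14, -0.0, 1.69]
contact_force: [-0.1, -0.6, 0.9]
opening: 0.0393
grip_force: 0.0
```

```bash
python3 - <<'E'
from h import *
p,R,s=state(); print(p)
S=arm.get_image("scene");D=arm.get_image("side");cw=arm.get_calibration("wrist");W=arm.get_image("wrist")
for n,i in(("scene2",S),("side2",D),("w2",W)): cv2.imwrite(f"pics/{n}.png",i)
cv2.imwrite("pics/c2.png",np.hstack([cv2.resize(S[130:310,230:400],(400,424),interpolation=3),cv2.resize(D[120:300,250:420],(400,424),interpolation=3)]))
np.save("cw2.npy",cw,allow_pickle=True)
E
```

```text
[0.5729 0.0811 0.3908]
```

View pics/c2.png

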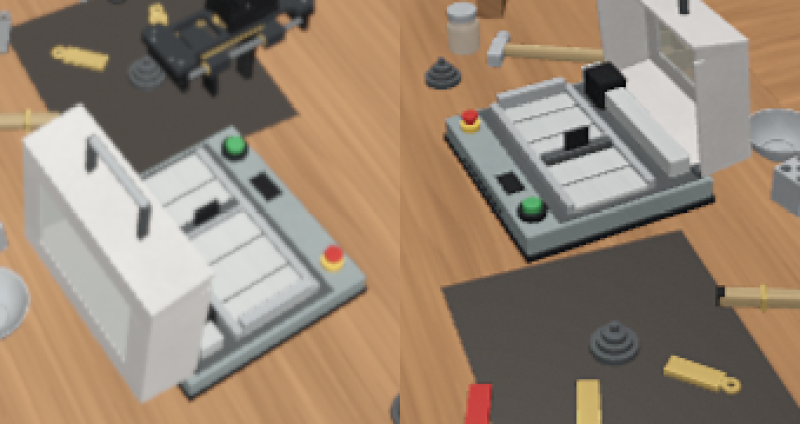

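View pics/w2.png

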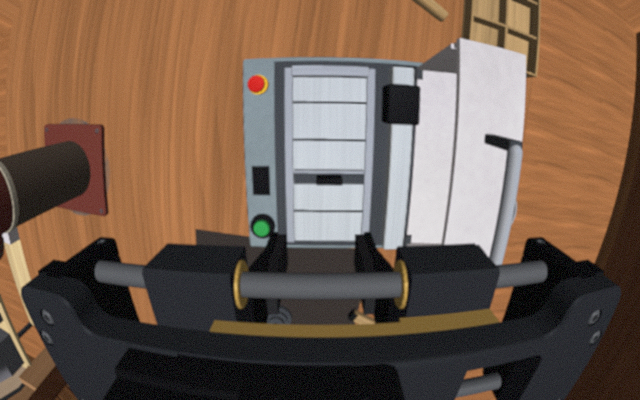

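The hood stays open. In the wrist view the bed lies between the rails at columns ~293–367, the fixed jaw is at row ~70, and the black grip is at (329,180). I'll enlarge it to place these exactly.

```bash
python3 - <<'E'
from h import *
W=cv2.imread("pics/w2.png"); cw=np.load("cw2.npy",allow_pickle=True).item()
cv2.imwrite("pics/w2c.png",cv2.resize(W[55:205,270:390],None,fx=4,fy=4,interpolation=3))
f=lambda u,v,z: plane(*wray(cw,(u,v)),z)
for n,u,v,z in(("railL t",292,80,.066),("railR t",368,80,.066),("railL b",287,235,.066),("railR b",369,235,.066),("grip",329,180,.104),("fj edge",330,75,.082),("green",262,228,.066),("red",257,84,.075)): print(n,f(u,v,z))
E
```

```text
railL t [0.5095 0.1997 0.066 ]
railR t [0.6264 0.2146 0.066 ]
railL b [ 0.5266 -0.0573  0.066 ]
railR b [ 0.6671 -0.0406  0.066 ]
grip [0.584  0.0564 0.104 ]
fj edge [0.5667 0.2124 0.082 ]
green [ 0.4824 -0.05    0.066 ]
red [0.4571 0.1883 0.075 ]
```

View pics/w2c.png

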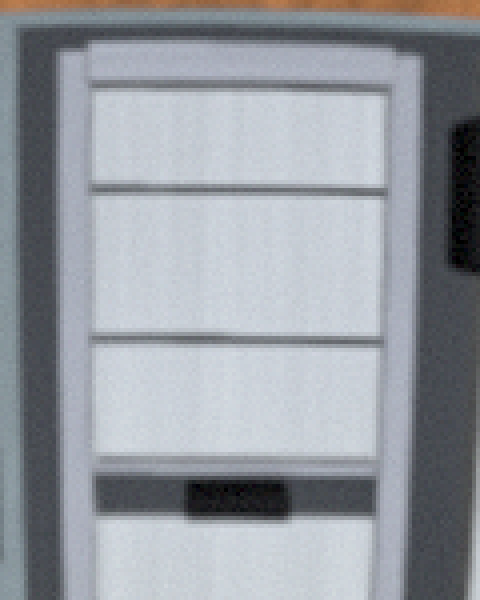

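```bash
python3 - <<'E'
from h import *
cw=np.load("cw2.npy",allow_pickle=True).item()
f=lambda u,v,z: plane(*wray(cw,(u/4+270-.4,v/4+55-.4)),z)
A=f(91,88,.058);B=f(389,88,.058); A2=f(88,80,.082);B2=f(393,78,.082)
print(A,B,np.linalg.norm(A-B),np.arctan2((B-A)[1],(B-A)[0]),(A+B)/2)
print(A2,B2,(A2+B2)/2,np.arctan2((B2-A2)[1],(B2-A2)[0]))
L=f(97,500,.062);R=f(376,500,.062);print(L,R,np.linalg.norm(L-R),(L+R)/2)
g=f(238,500,.104);je=f(238,458,.0725);jb=f(238,515,.0725);print("grip",g,"jaw edge",je,jb)
m=(A+B)/2; psi=.117; ex=np.array([np.cos(psi),np.sin(psi),0]);ey=np.array([-np.sin(psi),np.cos(psi),0])
for q in(L,R,g,je,jb,B,A,B2,A2): print((q-m)@ex,(q-m)@ey)
# fobs again
for n in("scene","side"):
    c=arm.get_calibration(n);I=cv2.imread(f"pics/{n}2.png")
    for a,ce,k in blobs(I,(15,80,100),(34,255,255),60):
        q=np.array([plane(*ray(c,p),0.008)[:2] for p in np.argwhere(k)[:,::-1]])
        if a<600 and .35<q.mean(0)[0]<.65 and -.5<q.mean(0)[1]<-.25:
            e=np.linalg.eigh(np.cov(q.T))[1][:,1];r=cv2.minAreaRect((q*1000).astype(np.float32)); print(n,a,q.mean(0),np.arctan2(e[1],e[0]),r)
E
```

```text
[0.5086 0.2058 0.058 ] [0.625  0.2207 0.058 ] 0.11736400560668199 0.12665682735518582 [0.5668 0.2133 0.058 ]
[0.5096 0.2067 0.082 ] [0.6229 0.2219 0.082 ] [0.5663 0.2143 0.082 ] 0.1336642865843877
[0.5291 0.0404 0.062 ] [0.6425 0.0542 0.062 ] 0.11426285216828723 [0.5858 0.0473 0.062 ]
grip [0.584 0.057 0.104] jaw edge [0.5836 0.0667 0.0725] [0.5865 0.0436 0.0725]
-0.05762841411728064 -0.16724986768678404
0.056633471953210786 -0.1667799982944024
-0.0011184229896249568 -0.15718693269831138
-0.00045609333565629635 -0.14755643764961573
-0.00024688024052067667 -0.17083102613984746
0.058679266649629816 0.000566673162379681
-0.058679266649629816 -0.000566673162379681
0.0567182018266753 0.0020316235536861466
-0.05758126515597453 0.00012672814734776262
scene 68 [ 0.4372 -0.4023] 1.29278079415362 ((434.420654296875, -403.3314208984375), (51.85274124145508, 32.54008102416992), 64.03141021728516)
scene 182 [ 0.5963 -0.3714] 2.3422691271128597 ((597.8108520507812, -373.2627868652344), (39.844322204589844, 100.24766540527344), 44.34366989135742)
side 288 [ 0.5968 -0.3738] 2.3567569719683163 ((598.7369995117188, -375.2803649902344), (35.90116882324219, 97.9979248046875), 45.556339263916016)
side 280 [ 0.4471 -0.3794] 1.2407478321086103 ((447.1137390136719, -380.79254150390625), (99.05463409423828, 28.816814422607422), 70.62379455566406)
```

move_arm(targets=[[-0.2, 0, 0.05, 0, 0, -0.035, 0.2], [-0.4, 0, 0.1, 0, 0, -0.07, 0.2], [-0.6, 0, 0.15, 0, 0, -0.105, 0.2], [-0.8, 0, 0.2, 0, 0, -0.14, 0.2], [-0.95, 0, 0.25, 0, 0, -0.175, 0.2], [-1, 0, 0.3, 0, 0, -0.211, 0.2]])

```text
time: 9.1
tool_pos: [0.5994, -0.1225, 0.3309]
orientation: [-3.14, 0.001, 2.355]
contact_force: [0.4, 0.2, 0.5]
opening: 0.052
grip_force: 0.0
```

```bash
python3 - <<'E'
from h import *
plan([(.590,-.366,.20,2.354,.2,8)])
E
```

```text
[[-0.104,-0.111,0.082,0.0,0.0,0.0,0.2],[-0.207,-0.223,0.164,0.0,0.0,0.0,0.2],[-0.311,-0.334,0.246,0.0,0.0,0.0,0.2],[-0.414,-0.446,0.328,0.0,0.0,0.0,0.2],[-0.518,-0.557,0.41,0.0,0.0,0.0,0.2],[-0.621,-0.669,0.492,0.0,0.0,0.0,0.2],[-0.725,-0.78,0.574,0.0,0.0,0.0,0.2],[-0.829,-0.892,0.656,0.0,0.0,0.0,0.2]]
```

move_arm(targets=[[-0.1, -0.11, 0.08, 0, 0, 0, 0.2], [-0.21, -0.22, 0.16, 0, 0, 0, 0.2], [-0.31, -0.33, 0.25, 0, 0, 0, 0.2], [-0.41, -0.45, 0.33, 0, 0, 0, 0.2], [-0.52, -0.56, 0.41, 0, 0, 0, 0.2], [-0.62, -0.67, 0.49, 0, 0, 0, 0.2], [-0.73, -0.78, 0.57, 0, 0, 0, 0.2], [-0.83, -0.89, 0.656, 0, 0, 0, 0.2], [-0.83, -0.89, 0.656, 0, 0, 0, 0.2]])

```text
time: 9.85
tool_pos: [0.5867, -0.3658, 0.1948]
orientation: [-3.139, -0.005, 2.348]
contact_force: [-0.7, -0.1, -0.7]
opening: 0.0523
grip_force: 0.0
```

```bash
cat >> h.py <<'E'
def wfobs(z=.009,name=None,box=None):
    c=arm.get_calibration("wrist"); I=arm.get_image("wrist")
    if name: cv2.imwrite(name,I)
    for a,ce,k in blobs(I,(15,90,100),(34,255,255),150):
        q=np.array([plane(*wray(c,p),z)[:2] for p in np.argwhere(k)[:,::-1]])
        if np.ptp(q,axis=0).max()>.14: continue
        e=np.linalg.eigh(np.cov(q.T))[1][:,1]; r=cv2.minAreaRect((q*1000).astype(np.float32))
        b=cv2.boxPoints(r); l=max([b[1]-b[0],b[2]-b[1]],key=np.linalg.norm); 
        print(a,ce.round(0),"mean",q.mean(0),"ax",np.arctan2(e[1],e[0]),"rectc",np.array(r[0]),"size",np.sort(r[1]),"rax",np.arctan2(l[1],l[0]))
E
python3 - <<'E'
from h import *
p,R,s=state(); print(p,s["orientation"]); wfobs(name="pics/w3.png")
E
```

```text
[ 0.5867 -0.3658  0.1948] [-3.1389 -0.0051  2.3485]
1933 [228. 102.] mean [ 0.4476 -0.3755] ax 1.2428004176986887 rectc [ 446.1234 -379.6568] size [30.6753 97.1419] rax 1.2429322
226 [108. 137.] mean [ 0.3415 -0.5219] ax 1.627082015614826 rectc [ 342.9806 -526.9479] size [18.7257 61.0973] rax 1.5637075
196 [592. 155.] mean [ 0.8522 -0.0411] ax 1.5580920453525922 rectc [853.3524 -41.1016] size [15.9737 68.4165] rax 1.5382
1927 [323. 186.] mean [ 0.596  -0.3711] ax 2.35657305356573 rectc [ 598.6729 -374.297 ] size [29.6225 97.3389] rax -0.7820555
159 [102. 172.] mean [ 0.3608 -0.5691] ax 1.5622849497678788 rectc [ 361.4445 -570.7281] size [12.0175 83.6313] rax 1.5313164
297 [150. 189.] mean [ 0.4376 -0.5295] ax 1.4940447163019452 rectc [ 440.9631 -534.0094] size [19.6709 73.3312] rax 1.5346525
594 [424. 233.] mean [ 0.7295 -0.3236] ax 1.852372511995564 rectc [ 727.4053 -326.4778] size [50.284  78.8854] rax 1.476523
298 [560. 225.] mean [ 0.896  -0.1554] ax 1.5943451336546417 rectc [ 894.7751 -156.2324] size [42.1741 60.5323] rax -1.5166682
373 [ 54. 238.] mean [ 0.3301 -0.7514] ax 1.565008021699514 rectc [ 327.8557 -761.3123] size [ 38.7785 128.4255] rax 1.5458323
482 [218. 283.] mean [ 0.5893 -0.5683] ax 2.150608116391178 rectc [ 591.3037 -568.4215] size [24.712  82.6078] rax -0.99010456
432 [423. 283.] mean [ 0.7899 -0.3707] ax 2.5388901162632918 rectc [ 790.0474 -372.9914] size [23.8704 80.4819] rax -0.5663215
```

View pics/w3.png

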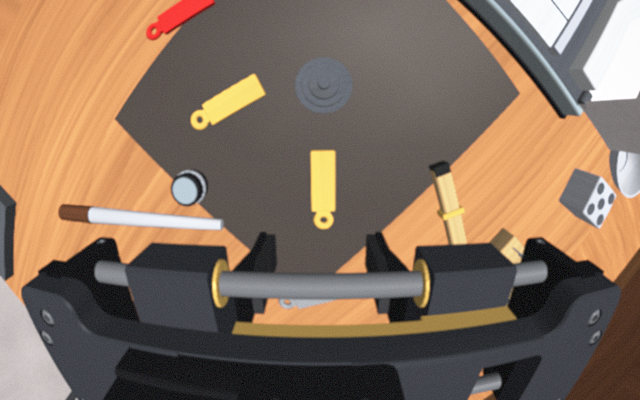

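The wrist view shows fob B at (323,186) with its eyelet down at (323,220), directly in line with the fingers. Fob A is at (228,102). I'll descend to fob B.

```bash
python3 - <<'E'
from h import *
plan([(.5902,-.3658,.06,2.356,.2,5),(.5902,-.3658,.0045,2.356,.2,4)])
E
```

```text
[[-0.004,0.0,0.137,0.0,-0.002,0.0,0.2],[-0.008,0.0,0.273,0.0,-0.002,-0.001,0.2],[-0.013,0.001,0.41,0.0,-0.002,-0.001,0.2],[-0.017,0.001,0.546,0.0,-0.002,-0.002,0.2],[-0.021,0.001,0.683,0.0,-0.002,-0.002,0.2],[-0.021,0.001,0.752,0.0,-0.002,-0.002,0.2],[-0.022,0.001,0.822,0.0,-0.002,-0.002,0.2],[-0.022,0.001,0.891,0.0,-0.002,-0.002,0.2],[-0.022,0.001,0.96,0.0,-0.002,-0.002,0.2]]
```

move_arm(targets=[[0, 0, 0.14, 0, 0, 0, 0.2], [0, 0, 0.3, 0, 0, 0, 0.2], [0, 0, 0.45, 0, 0, 0, 0.2], [0, 0, 0.6, 0, 0, 0, 0.2], [0, 0, 0.75, 0, 0, 0, 0.2], [0, 0, 0.85, 0, 0, 0, 0.2], [0, 0, 0.85, 0, 0, 0, 0.2], [0, 0, 0.85, 0, 0, 0, 0.2], [0, 0, 0.85, 0, 0, 0, 0.2]])

```text
time: 10.65
tool_pos: [0.5906, -0.3612, 0.033]
orientation: [3.141, 0.003, 2.354]
contact_force: [0.3, -0.4, 0.1]
opening: 0.0523
grip_force: 0.0
```

```bash
python3 - <<'E'
from h import *
p,R,s=state();print(p,s["orientation"],s["contact_force"])
plan([(.5902,-.3658,.0045,2.356,.2,1)])
E
```

```text
[ 0.5906 -0.3612  0.033 ] [3.141  0.003  2.3536] [ 0.3045 -0.4329  0.0758]
[[-0.015,-0.018,0.143,0.0,0.001,-0.001,0.2]]
```

move_arm(targets=[[-0.015, -0.018, 0.05, 0, 0, 0, 0.2], [-0.015, -0.018, 0.1, 0, 0, 0, 0.2], [-0.015, -0.018, 0.138, 0, 0, 0, 0.2], [-0.015, -0.018, 0.138, 0, 0, 0, 0.2], [-0.015, -0.018, 0.138, 0, 0, 0, -1], [-0.015, -0.018, 0.138, 0, 0, 0, -1], [-0.015, -0.018, 0.138, 0, 0, 0, -1], [-0.015, -0.018, 0.138, 0, 0, 0, -1], [-0.015, -0.018, 0.138, 0, 0, 0, -1]], squeeze=30)

```text
time: 11.4
tool_pos: [0.5886, -0.3656, 0.0039]
orientation: [3.141, 0.001, 2.353]
contact_force: [-0.0, -0.6, 0.8]
opening: 0.0275
grip_force: 30.0
```

```bash
python3 - <<'E'
from h import *
plan([(.589,-.366,.16,2.353,-1,4),(.575,-.12,.2,2.8,-1,8)])
E
```

```text
[[-0.001,0.0,-0.195,0.0,0.0,0.0,-1],[-0.002,0.0,-0.39,0.0,0.0,0.0,-1],[-0.003,0.0,-0.585,0.0,0.0,0.0,-1],[-0.003,0.0,-0.781,0.0,0.0,0.0,-1],[0.112,0.102,-0.806,0.0,0.0,-0.018,-1],[0.227,0.204,-0.831,0.0,0.0,-0.036,-1],[0.342,0.306,-0.856,0.0,0.0,-0.053,-1],[0.457,0.408,-0.881,0.0,0.0,-0.071,-1],[0.573,0.511,-0.906,0.0,0.0,-0.089,-1],[0.688,0.613,-0.931,0.0,0.0,-0.107,-1],[0.803,0.715,-0.956,0.0,0.0,-0.125,-1],[0.918,0.817,-0.981,0.0,0.0,-0.142,-1]]
```

move_arm(targets=[[0, 0, -0.15, 0, 0, 0, -1], [0, 0, -0.35, 0, 0, 0, -1], [0, 0, -0.55, 0, 0, 0, -1], [0, 0, -0.75, 0, 0, 0, -1], [0.11, 0.1, -0.81, 0, 0, -0.018, -1], [0.23, 0.2, -0.83, 0, 0, -0.036, -1], [0.34, 0.3, -0.86, 0, 0, -0.053, -1], [0.46, 0.41, -0.88, 0, 0, -0.071, -1], [0.57, 0.51, -0.9, 0, 0, -0.089, -1], [0.69, 0.61, -0.93, 0, 0, -0.107, -1], [0.8, 0.71, -0.96, 0, 0, -0.125, -1], [0.9, 0.8, -0.98, 0, 0, -0.14, -1]])

```text
time: 12.4
tool_pos: [0.5745, -0.123, 0.1998]
orientation: [3.141, 0.0, 2.796]
contact_force: [0.1, -0.6, -2.6]
opening: 0.0272
grip_force: 30.0
```

```bash
python3 - <<'E'
from h import *
p,R,s=state();print(p,s["orientation"],s["opening"],s["grip_force"])
plan([(.56,.170,.18,3.262,-1,11)])
E
```

```text
[ 0.5745 -0.123   0.1998] [3.1413 0.     2.796 ] 0.02724281584260409 29.991235435009003
[[0.051,0.123,0.009,0.0,0.0,-0.013,-1],[0.103,0.246,0.018,0.0,0.0,-0.027,-1],[0.154,0.369,0.027,0.0,0.0,-0.04,-1],[0.205,0.492,0.036,0.0,0.0,-0.054,-1],[0.257,0.615,0.045,0.0,0.0,-0.067,-1],[0.308,0.738,0.054,0.0,0.0,-0.081,-1],[0.359,0.861,0.063,0.0,0.0,-0.094,-1],[0.411,0.985,0.072,0.0,0.0,-0.108,-1],[0.462,1.108,0.081,0.0,0.0,-0.121,-1],[0.513,1.231,0.09,0.0,0.0,-0.135,-1],[0.565,1.354,0.099,0.0,0.0,-0.148,-1]]
```

move_arm(targets=[[0.05, 0.12, 0, 0, 0, -0.013, -1], [0.1, 0.25, 0, 0, 0, -0.027, -1], [0.15, 0.37, 0, 0, 0, -0.04, -1], [0.2, 0.49, 0, 0, 0, -0.054, -1], [0.26, 0.61, 0, 0, 0, -0.067, -1], [0.31, 0.74, 0, 0, 0, -0.081, -1], [0.36, 0.86, 0, 0, 0, -0.1, -1], [0.4, 0.96, 0, 0, 0, -0.12, -1], [0.4, 0.96, 0, 0, 0, -0.14, -1], [0.4, 0.96, 0, 0, 0, -0.148, -1], [0.4, 0.96, 0, 0, 0, -0.148, -1]])

```text
time: 13.32
tool_pos: [0.565, 0.0835, 0.1991]
orientation: [-3.142, -0.001, -3.023]
contact_force: [0.6, -0.3, -2.6]
opening: 0.0275
grip_force: 30.0
```

```bash
python3 - <<'E'
from h import *
p,R,s=state();print(p,s["orientation"],s["opening"],s["grip_force"])
plan([(.56,.170,.18,3.262,-1,3),(.56,.170,.085,3.262,-1,6)])
E
```

```text
[0.565  0.0835 0.1991] [-3.1416 -0.0005 -3.0234] 0.027502090053151098 29.991361498832703
[[-0.009,0.144,0.032,0.0,0.0,0.0,-1],[-0.018,0.288,0.064,0.0,0.0,0.0,-1],[-0.026,0.432,0.095,0.0,0.0,-0.001,-1],[-0.026,0.432,0.175,0.0,0.0,-0.001,-1],[-0.026,0.432,0.254,0.0,0.0,-0.001,-1],[-0.027,0.432,0.333,0.0,0.0,-0.001,-1],[-0.027,0.432,0.412,0.0,0.0,-0.001,-1],[-0.027,0.432,0.491,0.0,0.0,-0.001,-1],[-0.027,0.432,0.57,0.0,0.0,-0.001,-1]]
```

move_arm(targets=[[-0.009, 0.14, 0.03, 0, 0, 0, -1], [-0.018, 0.29, 0.06, 0, 0, 0, -1], [-0.026, 0.432, 0.1, 0, 0, 0, -1], [-0.026, 0.432, 0.2, 0, 0, 0, -1], [-0.026, 0.432, 0.3, 0, 0, 0, -1], [-0.026, 0.432, 0.4, 0, 0, 0, -1], [-0.026, 0.432, 0.5, 0, 0, 0, -1], [-0.026, 0.432, 0.57, 0, 0, 0, -1], [-0.026, 0.432, 0.57, 0, 0, 0, -1], [-0.026, 0.432, 0.57, 0, 0, 0, -1]])

```text
time: 14.15
tool_pos: [0.5597, 0.1689, 0.0845]
orientation: [-3.142, -0.002, -3.027]
contact_force: [1.4, -0.8, -1.4]
opening: 0.0274
grip_force: 30.0
```

```bash
python3 - <<'E'
from h import *
p,R,s=state();print(p,s["orientation"],s["opening"],s["grip_force"],s["contact_force"])
plan([(.56,.170,.0625,3.262,-1,4)])
E
```

```text
[0.5597 0.1689 0.0845] [-3.1415 -0.0024 -3.0266] 0.027437530652104157 29.992032051086426 [ 1.411  -0.7529 -1.3783]
[[-0.001,0.001,0.027,0.0,-0.001,0.0,-1],[-0.001,0.003,0.055,0.0,-0.001,-0.001,-1],[-0.002,0.004,0.082,0.0,-0.001,-0.001,-1],[-0.002,0.005,0.11,0.0,-0.001,-0.002,-1]]
```

move_arm(targets=[[0, 0, 0.03, 0, 0, 0, -1], [0, 0, 0.06, 0, 0, 0, -1], [0, 0, 0.09, 0, 0, 0, -1], [0, 0, 0.108, 0, 0, 0, -1], [0, 0, 0.108, 0, 0, 0, -1], [0, 0, 0.108, 0, 0, 0, -1]])

```text
time: 14.65
tool_pos: [0.5603, 0.1693, 0.0635]
orientation: [-3.142, -0.001, -3.026]
contact_force: [-0.1, 0.1, -2.7]
opening: 0.0275
grip_force: 30.0
```

move_arm(targets=[[0, 0, 0.004, 0, 0, 0, -1], [0, 0, 0.008, 0, 0, 0, -1], [0, 0, 0.01, 0, 0, 0, -1], [0, 0, 0.01, 0, 0, 0, -1], [0, 0, 0.01, 0, 0, 0, -0.25], [0, 0, 0.01, 0, 0, 0, -0.1], [0, 0, 0.01, 0, 0, 0, -0.1], [0, 0, 0, 0, 0, 0, -0.1], [0, 0, -0.15, 0, 0, 0, -0.1], [0, 0, -0.35, 0, 0, 0, -0.1], [0, 0, -0.55, 0, 0, 0, -0.1], [0, 0, -0.7, 0, 0, 0, -0.1]])

```text
time: 15.65
tool_pos: [0.5614, 0.1695, 0.2076]
orientation: [3.141, 0.003, -3.025]
contact_force: [0.7, 0.2, 0.8]
opening: 0.0394
grip_force: 0.0
```

```bash
python3 - <<'E'
from h import *
p,R,s=state();print(p,s["orientation"],s["contact_force"])
plan([(.52,-.02,.2,2.2,.2,8)])
E
```

```text
[0.5614 0.1695 0.2076] [ 3.1415  0.0033 -3.0254] [0.7482 0.1967 0.8494]
[[0.039,-0.115,0.005,0.0,0.001,0.042,0.2],[0.079,-0.229,0.009,0.0,0.001,0.084,0.2],[0.118,-0.344,0.014,0.0,0.001,0.126,0.2],[0.158,-0.458,0.018,0.0,0.001,0.168,0.2],[0.197,-0.573,0.023,0.0,0.001,0.21,0.2],[0.237,-0.688,0.028,0.0,0.001,0.253,0.2],[0.276,-0.802,0.032,0.001,0.001,0.295,0.2],[0.316,-0.917,0.037,0.001,0.001,0.337,0.2]]
```

move_arm(targets=[[0.03, -0.1, 0, 0, 0, 0.039, 0.2], [0.06, -0.2, 0, 0, 0, 0.078, 0.2], [0.09, -0.3, 0, 0, 0, 0.117, 0.2], [0.13, -0.4, 0, 0, 0, 0.156, 0.2], [0.17, -0.5, 0, 0, 0, 0.195, 0.2], [0.2, -0.6, 0, 0, 0, 0.234, 0.2], [0.23, -0.7, 0, 0, 0, 0.273, 0.2], [0.26, -0.8, 0, 0, 0, 0.312, 0.2], [0.3, -0.88, 0, 0, 0, 0.35, 0.2], [0.34, -0.95, 0, 0, 0, 0.389, 0.2], [0.37, -1, 0, 0, 0, 0.428, 0.2], [0.4, -1, 0, 0, 0, 0.467, 0.2]])

```text
time: 16.65
tool_pos: [0.5042, -0.0405, 0.2042]
orientation: [3.141, 0.001, 1.783]
contact_force: [-0.5, 0.1, 0.3]
opening: 0.0523
grip_force: 0.0
```

```bash
python3 - <<'E'
from h import *
p,R,s=state();print(p,s["orientation"],s["contact_force"])
plan([(.45,-.368,.2,1.243,.2,10)])
E
```

```text
[ 0.5042 -0.0405  0.2042] [3.141  0.0011 1.7827] [-0.5118  0.072   0.2514]
[[-0.154,-0.061,0.002,0.0,0.0,0.017,0.2],[-0.309,-0.122,0.004,0.0,0.0,0.034,0.2],[-0.463,-0.183,0.007,0.0,0.0,0.052,0.2],[-0.617,-0.244,0.009,0.0,0.0,0.069,0.2],[-0.772,-0.305,0.011,0.0,0.0,0.086,0.2],[-0.926,-0.366,0.013,0.0,0.0,0.103,0.2],[-1.081,-0.426,0.016,0.0,0.0,0.12,0.2],[-1.235,-0.487,0.018,0.0,0.0,0.137,0.2],[-1.389,-0.548,0.02,0.0,0.0,0.155,0.2],[-1.544,-0.609,0.022,0.0,0.0,0.172,0.2]]
```

move_arm(targets=[[-0.15, -0.06, 0, 0, 0, 0.02, 0.2], [-0.3, -0.12, 0, 0, 0, 0.05, 0.2], [-0.45, -0.18, 0, 0, 0, 0.08, 0.2], [-0.6, -0.24, 0, 0, 0, 0.1, 0.2], [-0.75, -0.3, 0, 0, 0, 0.13, 0.2], [-0.9, -0.36, 0, 0, 0, 0.15, 0.2], [-1, -0.4, 0, 0, 0, 0.17, 0.2], [-1, -0.4, 0, 0, 0, 0.17, 0.2], [-1, -0.4, 0, 0, 0, 0.17, 0.2]])

```text
time: 17.4
tool_pos: [0.4695, -0.2522, 0.2039]
orientation: [3.141, -0.0, 1.255]
contact_force: [-0.4, 0.4, -0.6]
opening: 0.0523
grip_force: 0.0
```

```bash
python3 - <<'E'
from h import *
p,R,s=state();print(p,s["orientation"],s["contact_force"]); wfobs()
plan([(.45,-.368,.1,1.243,.2,6)])
E
```

```text
[ 0.4695 -0.2522  0.2039] [ 3.1415 -0.0002  1.2549] [-0.3565  0.3863 -0.5941]
507 [181.  42.] mean [ 0.3614 -0.0356] ax 1.6167933116362825 rectc [362.2265 -34.9548] size [ 14.2808 127.3539] rax -1.5162846
831 [243.  37.] mean [ 0.4368 -0.0646] ax 1.6046991827893196 rectc [435.6721 -54.8012] size [25.9167 89.2384] rax -1.5165361
156 [367.  22.] mean [ 0.5781 -0.0943] ax -3.048282077029732 rectc [578.2426 -94.5968] size [10.6697 28.1965] rax 0.10529109
340 [219.  57.] mean [ 0.4025 -0.0769] ax 1.5031946864316825 rectc [402.8505 -72.0941] size [16.5142 53.9529] rax 1.5325434
237 [ 76. 212.] mean [ 0.09 -0.18] ax 1.5696294277201508 rectc [  90.033 -172.108] size [ 17.5301 116.3083] rax 1.5638143
549 [ 50. 220.] mean [ 0.0127 -0.1713] ax 1.5689047018586746 rectc [  12.1264 -174.5144] size [ 33.235  137.0137] rax 1.5578833
229 [ 28. 241.] mean [-0.0938 -0.1844] ax 1.628740113322384 rectc [ -93.8541 -171.2666] size [ 34.0724 136.3872] rax -1.4960457
872 [334. 255.] mean [ 0.4538 -0.3566] ax 1.2279809528776628 rectc [ 453.607  -356.9559] size [30.8676 52.8577] rax 1.2459161
327 [ 10. 272.] mean [-0.2441 -0.2252] ax 1.0942458035652085 rectc [-254.6071 -238.2606] size [ 86.363  144.3244] rax 0.63628536
439 [218. 283.] mean [ 0.2844 -0.352 ] ax 1.0682751898757659 rectc [ 285.4809 -353.6615] size [23.9905 83.9282] rax 1.1132982
455 [423. 283.] mean [ 0.5597 -0.4418] ax 1.4486927710327406 rectc [ 557.9726 -443.0955] size [24.5872 84.5098] rax 1.4238279
[[-0.098,0.015,0.086,0.0,0.0,0.001,0.2],[-0.196,0.029,0.173,0.0,0.0,0.001,0.2],[-0.293,0.044,0.259,0.0,0.0,0.002,0.2],[-0.391,0.058,0.346,0.0,0.0,0.003,0.2],[-0.489,0.073,0.432,0.0,0.0,0.004,0.2],[-0.587,0.087,0.519,0.0,0.0,0.004,0.2]]
```

move_arm(targets=[[-0.1, 0.015, 0, 0, 0, 0, 0.2], [-0.2, 0.03, 0, 0, 0, 0, 0.2], [-0.3, 0.044, 0, 0, 0, 0, 0.2], [-0.39, 0.058, 0, 0, 0, 0, 0.2], [-0.49, 0.073, 0, 0, 0, 0, 0.2], [-0.587, 0.087, 0.1, 0, 0, 0.004, 0.2], [-0.587, 0.087, 0.2, 0, 0, 0.004, 0.2], [-0.587, 0.087, 0.2, 0, 0, 0.004, 0.2], [-0.587, 0.087, 0.2, 0, 0, 0.004, 0.2]])

```text
time: 18.2
tool_pos: [0.4498, -0.3662, 0.1626]
orientation: [-3.139, -0.002, 1.246]
contact_force: [0.8, -0.6, 0.0]
opening: 0.052
grip_force: 0.0
```

```bash
python3 - <<'E'
from h import *
p,R,s=state();print(p,s["orientation"],s["contact_force"])
print("weight",plane(*ray(arm.get_calibration("scene"),(292.5,159.5)),.03),plane(*ray(arm.get_calibration("side"),(341,264)),.03))
wfobs()
plan([(.45,-.3683,.03,1.243,.2,6),(.45,-.3683,.0045,1.243,.2,2)])
E
```

```text
[ 0.4498 -0.3662  0.1626] [-3.1386 -0.0022  1.2459] [ 0.7988 -0.5644  0.027 ]
weight [ 0.5163 -0.2752  0.03  ] [ 0.5106 -0.301   0.03  ]
1586 [523.  38.] mean [ 0.7332 -0.2705] ax 2.553948691849744 rectc [ 746.2708 -265.0161] size [ 76.2185 121.9262] rax -0.53306717
2295 [322. 193.] mean [ 0.4476 -0.3753] ax 1.2380629781869035 rectc [ 445.7093 -379.9225] size [30.5288 97.5301] rax 1.2342633
514 [226. 241.] mean [ 0.324  -0.3939] ax 1.5181949831002588 rectc [ 318.5949 -392.1409] size [27.864  72.1249] rax -1.5603849
219 [506. 244.] mean [ 0.652  -0.5141] ax 1.9503053938254638 rectc [ 650.0792 -520.0285] size [28.4333 46.5487] rax 1.5686774
451 [218. 283.] mean [ 0.288  -0.4437] ax 1.0485527806895971 rectc [ 289.017  -445.4201] size [21.7383 74.3172] rax 1.0734228
456 [423. 283.] mean [ 0.5305 -0.5249] ax 1.4434973424435673 rectc [ 528.9918 -526.0035] size [21.7152 74.4623] rax 1.4154032
[[-0.001,0.0,0.112,0.0,0.0,0.0,0.2],[-0.003,0.0,0.223,0.0,0.0,0.0,0.2],[-0.004,0.0,0.335,0.0,0.0,0.0,0.2],[-0.005,0.0,0.447,0.0,0.0,0.001,0.2],[-0.007,0.0,0.558,0.0,0.0,0.001,0.2],[-0.008,0.0,0.67,0.0,0.0,0.001,0.2],[-0.008,0.0,0.734,0.0,0.0,0.001,0.2],[-0.008,0.0,0.798,0.0,0.0,0.001,0.2]]
```

move_arm(targets=[[-0.003, 0, 0.14, 0, 0, 0, 0.2], [-0.006, 0, 0.28, 0, 0, 0, 0.2], [-0.008, 0, 0.42, 0, 0, 0, 0.2], [-0.008, 0, 0.56, 0, 0, 0, 0.2], [-0.008, 0, 0.68, 0, 0, 0, 0.2], [-0.008, 0, 0.75, 0, 0, 0, 0.2], [-0.008, 0, 0.785, 0, 0, 0, 0.2], [-0.008, 0, 0.785, 0, 0, 0, -1], [-0.008, 0, 0.785, 0, 0, 0, -1], [-0.008, 0, 0.785, 0, 0, 0, -1], [-0.008, 0, 0.785, 0, 0, 0, -1], [-0.008, 0, 0.785, 0, 0, 0, -1]])

```text
time: 19.25
tool_pos: [0.4502, -0.3706, 0.0083]
orientation: [3.14, 0.001, 1.244]
contact_force: [2.1, -0.2, 4.2]
opening: 0.0271
grip_force: 30.4
```

```bash
python3 - <<'E'
from h import *
p,R,s=state();print(p,s["orientation"],s["contact_force"],s["opening"],s["grip_force"])
plan([(.45,-.3683,.16,1.243,-1,4),(.49,-.19,.2,1.7,-1,8)])
E
```

```text
[ 0.4502 -0.3706  0.0083] [3.1398 0.0012 1.2441] [ 2.0795 -0.1792  4.2243] 0.02706118925101696 30.37817806005478
[[0.002,-0.001,-0.19,0.001,0.0,0.0,-1],[0.005,-0.002,-0.379,0.001,0.0,0.0,-1],[0.007,-0.002,-0.569,0.001,0.0,0.0,-1],[0.01,-0.003,-0.759,0.001,0.0,0.0,-1],[0.123,-0.015,-0.784,0.001,0.0,-0.018,-1],[0.237,-0.027,-0.809,0.001,0.0,-0.036,-1],[0.35,-0.039,-0.834,0.001,0.0,-0.054,-1],[0.464,-0.051,-0.859,0.001,0.0,-0.072,-1],[0.577,-0.063,-0.884,0.001,0.0,-0.091,-1],[0.691,-0.075,-0.909,0.001,0.0,-0.109,-1],[0.804,-0.087,-0.935,0.001,0.0,-0.127,-1],[0.918,-0.1,-0.96,0.0,0.001,-0.145,-1]]
```

move_arm(targets=[[0, 0, 0, 0, 0, 0, 0.1], [0, 0, 0, 0, 0, 0, 0.1], [0, 0, 0, 0, 0, 0, 0.1], [0, 0, 0, 0, 0, 0, 0.1], [0, 0, 0, 0, 0, 0, 0.1], [0, 0, 0, 0, 0, 0, 0.1]])

```text
time: 19.75
tool_pos: [0.4494, -0.3697, 0.0066]
orientation: [-3.141, -0.0, 1.244]
contact_force: [-0.3, 0.1, 0.1]
opening: 0.047
grip_force: 0.0
```

move_arm(targets=[[0, 0, 0.008, 0, 0, 0, 0.1], [0, 0, 0.014, 0, 0, 0, 0.1], [0, 0, 0.014, 0, 0, 0, 0.1], [0, 0, 0.014, 0, 0, 0, -1], [0, 0, 0.014, 0, 0, 0, -1], [0, 0, 0.014, 0, 0, 0, -1], [0, 0, 0.014, 0, 0, 0, -1], [0, 0, 0.014, 0, 0, 0, -1]])

```text
time: 20.42
tool_pos: [0.4496, -0.3698, 0.004]
orientation: [3.141, 0.0, 1.244]
contact_force: [0.6, -0.9, -0.4]
opening: 0.0274
grip_force: 30.0
```

move_arm(targets=[[0, 0, -0.15, 0, 0, 0, -1], [0, 0, -0.35, 0, 0, 0, -1], [0, 0, -0.55, 0, 0, 0, -1], [0, 0, -0.75, 0, 0, 0, -1], [0.12, 0, -0.8, 0, 0, -0.03, -1], [0.24, 0, -0.84, 0, 0, -0.07, -1], [0.36, 0, -0.88, 0, 0, -0.1, -1], [0.48, 0, -0.92, 0, 0, -0.14, -1], [0.6, 0, -0.95, 0, 0, -0.17, -1], [0.72, 0, -0.98, 0, 0, -0.21, -1], [0.84, 0, -0.98, 0, 0, -0.24, -1], [0.96, 0, -0.98, 0, 0, -0.28, -1]])

```text
time: 21.42
tool_pos: [0.5114, -0.1868, 0.2002]
orientation: [3.141, 0.0, 2.128]
contact_force: [0.5, 0.7, -1.7]
opening: 0.0272
grip_force: 30.0
```

```bash
python3 - <<'E'
from h import *
p,R,s=state();print(p,s["orientation"],s["opening"],s["grip_force"])
plan([(.535,.005,.2,3.1,-1,10)])
E
```

```text
[ 0.5114 -0.1868  0.2002] [3.1414 0.0004 2.1277] 0.027194477529812747 29.996499717235565
[[0.075,0.061,0.0,0.0,0.0,-0.031,-1],[0.15,0.121,0.0,0.0,0.0,-0.062,-1],[0.226,0.182,0.0,0.0,0.0,-0.093,-1],[0.301,0.243,0.0,0.0,0.0,-0.124,-1],[0.376,0.304,0.001,0.0,0.0,-0.155,-1],[0.451,0.364,0.001,0.0,0.0,-0.186,-1],[0.526,0.425,0.001,0.0,0.0,-0.217,-1],[0.601,0.486,0.001,0.0,0.0,-0.248,-1],[0.677,0.546,0.001,0.0,0.0,-0.279,-1],[0.752,0.607,0.001,0.0,0.0,-0.31,-1]]
```

move_arm(targets=[[0.09, 0.08, 0, 0, 0, -0.033, -1], [0.18, 0.16, 0, 0, 0, -0.066, -1], [0.27, 0.24, 0, 0, 0, -0.099, -1], [0.36, 0.32, 0, 0, 0, -0.132, -1], [0.45, 0.4, 0, 0, 0, -0.165, -1], [0.54, 0.48, 0, 0, 0, -0.198, -1], [0.63, 0.56, 0, 0, 0, -0.231, -1], [0.72, 0.64, 0, 0, 0, -0.264, -1], [0.8, 0.72, 0, 0, 0, -0.297, -1], [0.88, 0.8, 0, 0, 0, -0.33, -1], [0.96, 0.88, 0, 0, 0, -0.361, -1], [0.96, 0.88, 0, 0, 0, -0.361, -1]])

```text
time: 22.42
tool_pos: [0.5604, 0.0714, 0.1996]
orientation: [3.14, -0.0, -3.019]
contact_force: [-0.8, -0.4, -2.0]
opening: 0.0275
grip_force: 30.0
```

```bash
python3 - <<'E'
from h import *
p,R,s=state();print(p,s["orientation"],s["opening"],s["grip_force"])
plan([(.567,.1146,.2,3.262,-1,2),(.567,.1146,.0855,3.262,-1,6)])
E
```

```text
[0.5604 0.0714 0.1996] [ 3.1397 -0.     -3.0185] 0.02754346140315802 29.998496174812317
[[-0.03,0.105,-0.001,0.001,0.0,0.0,-1],[-0.059,0.21,-0.002,0.001,0.0,0.001,-1],[-0.059,0.21,0.094,0.001,0.0,0.001,-1],[-0.059,0.21,0.189,0.001,0.0,0.001,-1],[-0.059,0.21,0.285,0.001,0.0,0.001,-1],[-0.059,0.209,0.38,0.001,0.0,0.001,-1],[-0.059,0.209,0.475,0.001,0.0,0.001,-1],[-0.059,0.209,0.571,0.001,0.0,0.001,-1]]
```

move_arm(targets=[[-0.03, 0.1, 0, 0, 0, 0, -1], [-0.059, 0.21, 0, 0, 0, 0, -1], [-0.059, 0.21, 0.1, 0, 0, 0, -1], [-0.059, 0.21, 0.2, 0, 0, 0, -1], [-0.059, 0.21, 0.3, 0, 0, 0, -1], [-0.059, 0.21, 0.4, 0, 0, 0, -1], [-0.059, 0.21, 0.5, 0, 0, 0, -1], [-0.059, 0.21, 0.6, 0, 0, 0, -1], [-0.059, 0.21, 0.65, 0, 0, 0, -1], [-0.059, 0.21, 0.67, 0, 0, 0, -1], [-0.059, 0.21, 0.67, 0, 0, 0, -1]])

```text
time: 23.33
tool_pos: [0.5664, 0.1105, 0.0649]
orientation: [3.142, -0.002, -3.027]
contact_force: [-0.2, 0.0, -2.1]
opening: 0.0277
grip_force: 30.0
```

move_arm(targets=[[0, 0, 0.004, 0, 0, 0, -1], [0, 0, 0.01, 0, 0, 0, -1], [0, 0, 0.016, 0, 0, 0, -1], [0, 0, 0.016, 0, 0, 0, -1], [0, 0, 0.016, 0, 0, 0, -0.25], [0, 0, 0.016, 0, 0, 0, -0.1], [0, 0, 0.016, 0, 0, 0, -0.1], [0, 0, 0, 0, 0, 0, -0.1], [0, 0, -0.15, 0, 0, 0, -0.1], [0, 0, -0.35, 0, 0, 0, -0.1], [0, 0, -0.55, 0, 0, 0, -0.1], [0, 0, -0.7, 0, 0, 0, -0.1]])

```text
time: 24.33
tool_pos: [0.5681, 0.111, 0.2099]
orientation: [-3.141, 0.003, -3.026]
contact_force: [1.2, 0.9, 0.1]
opening: 0.0389
grip_force: 0.0
```

```bash
python3 - <<'E'
from h import *
p,R,s=state();print(p,s["orientation"],s["contact_force"])
# grip at bed (0,-.158): 
psi=.12;m=np.array([.5668,.2133]);ex=np.array([np.cos(psi),np.sin(psi)]);ey=np.array([-ex[1],ex[0]])
g=m-.158*ey;print(g)
plan([(g[0],g[1],.2,3.262,0,3)])
E
```

```text
[0.5681 0.111  0.2099] [-3.1414  0.0033 -3.0261] [1.1644 0.8832 0.1437]
[0.5857 0.0564]
[[-0.019,-0.094,0.017,0.0,0.001,-0.001,0],[-0.037,-0.187,0.033,0.0,0.001,-0.001,0],[-0.056,-0.281,0.05,0.0,0.001,-0.002,0]]
```

move_arm(targets=[[-0.02, -0.1, 0, 0, 0, 0, 0], [-0.04, -0.19, 0, 0, 0, 0, 0], [-0.056, -0.28, 0, 0, 0, 0, 0], [-0.056, -0.28, 0, 0, 0, 0, 0], [-0.056, -0.28, 0, 0, 0, 0, 0], [-0.056, -0.28, 0, 0, 0, 0, 0]])

```text
time: 24.83
tool_pos: [0.5846, 0.057, 0.206]
orientation: [3.141, -0.0, -3.026]
contact_force: [-0.0, 1.0, -0.3]
opening: 0.0432
grip_force: 0.0
```

```bash
python3 - <<'E'
from h import *
p,R,s=state();print(p,s["orientation"],s["contact_force"]); 
c=arm.get_calibration("wrist"); print(wproj(c,[[.5857,.0564,.104],[.56,.17,.068],[.567,.111,.068]]))
wfobs(z=.068,name="pics/w4.png"); D=arm.get_image("side");cv2.imwrite("pics/side4.png",D)
W=cv2.imread("pics/w4.png")
cv2.imwrite("pics/c4.png",np.hstack([cv2.resize(D[120:260,250:410],(320*1,280),interpolation=3),cv2.resize(W,(448,280))]))
E
```

```text
[0.5846 0.057  0.206 ] [ 3.1411 -0.0002 -3.0264] [-0.044   1.0234 -0.2543]
[[318.7582 198.9375]
 [430.4571 177.2644]
 [375.0235 176.7496]]
303 [452.  82.] mean [0.4583 0.1771] ax -2.7888941688558644 rectc [457.7304 178.9097] size [22.4332 30.9397] rax 0.37095797
2115 [375. 183.] mean [0.5737 0.1119] ax -3.026632501246138 rectc [579.4034 112.6075] size [27.2166 95.2261] rax 0.11477478
1901 [428. 185.] mean [0.5694 0.1699] ax -3.0215683954534547 rectc [574.937  170.8326] size [27.9121 95.2575] rax 0.122286774
436 [562. 228.] mean [0.6001 0.3862] ax 2.6187181266196227 rectc [599.3958 387.056 ] size [26.7175 55.0791] rax -0.52096534
299 [ 98. 231.] mean [ 0.673  -0.2216] ax 2.2571764271699695 rectc [ 677.8642 -223.7254] size [25.2055 65.5444] rax -0.6047191
402 [232. 285.] mean [ 0.7142 -0.0324] ax 3.090245265167448 rectc [714.3533 -30.8954] size [17.7025 68.825 ] rax -0.034216255
211 [411. 288.] mean [0.694  0.1792] ax -2.9176604717090235 rectc [691.5463 178.5827] size [10.0123 65.164 ] rax 0.18633471
205 [504. 299.] mean [0.7094 0.3248] ax -2.9854879530858556 rectc [709.9982 323.5591] size [20.7805 38.475 ] rax 0.11039847
```

View pics/c4.png

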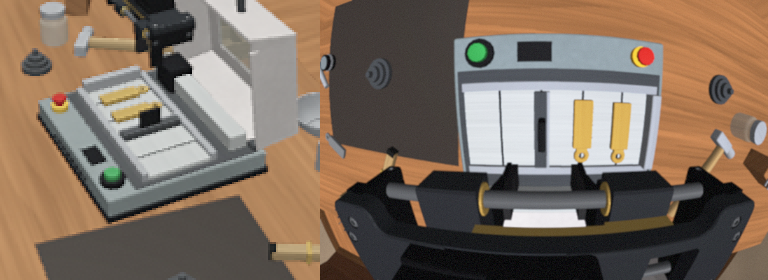

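Both fobs lie flat with their eyelets to the back, and the grip is under the fingers. I'll grip the jaw.

move_arm(targets=[[0, 0, 0.15, 0, 0, 0, 0], [0, 0, 0.3, 0, 0, 0, 0], [0, 0, 0.45, 0, 0, 0, 0], [0, 0, 0.56, 0, 0, 0, 0], [0, 0, 0.61, 0, 0, 0, 0], [0, 0, 0.63, 0, 0, 0, 0], [0, 0, 0.63, 0, 0, 0, 0], [0, 0, 0.63, 0, 0, 0, -1], [0, 0, 0.63, 0, 0, 0, -1], [0, 0, 0.63, 0, 0, 0, -1], [0, 0, 0.63, 0, 0, 0, -1], [0, 0, 0.63, 0, 0, 0, -1]], squeeze=40)

```text
time: 25.93
tool_pos: [0.5853, 0.0565, 0.0808]
orientation: [-3.141, 0.001, -3.026]
contact_force: [0.2, 0.6, 0.1]
opening: 0.0181
grip_force: 0.0
```

Slide slowly, about 10 mm per row at first.

move_arm(targets=[[0, 0, 0, 0, 0, 0, -1], [0, 0, 0, 0, 0, 0, -1], [0, 0, 0, 0, 0, 0, -1], [0, 0.03, 0, 0, 0, 0, -1], [0, 0.07, 0, 0, 0, 0, -1], [0, 0.11, 0, 0, 0, 0, -1], [0, 0.15, 0, 0, 0, 0, -1], [0, 0.19, 0, 0, 0, 0, -1], [0, 0.23, 0, 0, 0, 0, -1], [0, 0.27, 0, 0, 0, 0, -1], [0, 0.3, 0, 0, 0, 0, -1], [0, 0.32, 0, 0, 0, 0, -1]])

```text
time: 26.93
tool_pos: [0.5781, 0.1204, 0.0807]
orientation: [-3.141, 0.002, -3.026]
contact_force: [0.6, -5.7, 5.8]
opening: 0.0094
grip_force: 40.0
```

move_arm(targets=[[0, 0.02, 0, 0, 0, 0, -1], [0, 0.04, 0, 0, 0, 0, -1], [0, 0.06, 0, 0, 0, 0, -1], [0, 0.08, 0, 0, 0, 0, -1], [0, 0.09, 0, 0, 0, 0, -1], [0, 0.1, 0, 0, 0, 0, -1], [0, 0.11, 0, 0, 0, 0, -1], [0, 0.115, 0, 0, 0, 0, -1], [0, 0.12, 0, 0, 0, 0, -1]])

```text
time: 27.68
tool_pos: [0.5755, 0.1435, 0.0807]
orientation: [-3.14, 0.002, -3.026]
contact_force: [1.4, -5.7, 5.4]
opening: 0.0095
grip_force: 40.0
```

move_arm(targets=[[0, 0.006, 0, 0, 0, 0, -1], [0, 0.012, 0, 0, 0, 0, -1], [0, 0.018, 0, 0, 0, 0, -1], [0, 0.024, 0, 0, 0, 0, -1], [0, 0.03, 0, 0, 0, 0, -1], [0, 0.03, 0, 0, 0, 0, -1]])

```text
time: 28.18
tool_pos: [0.5754, 0.1448, 0.0807]
orientation: [-3.133, 0.001, -3.026]
contact_force: [1.5, -22.8, 5.7]
opening: 0.01
grip_force: 40.0
```

move_arm(targets=[[0, 0.006, 0, 0, 0, 0, -1], [0, 0.012, 0, 0, 0, 0, -1], [0, 0.012, 0, 0, 0, 0, -1], [0, 0.012, 0, 0, 0, 0, -1]])

```text
time: 28.52
tool_pos: [0.5753, 0.1448, 0.0807]
orientation: [-3.13, 0.001, -3.027]
contact_force: [2.5, -29.6, 7.0]
opening: 0.0099
grip_force: 40.1
```

move_arm(targets=[[0, -0.01, 0, 0, 0, 0, -1], [0, -0.02, 0, 0, 0, 0, -0.8], [0, -0.02, 0, 0, 0, 0, -0.4], [0, -0.025, 0, 0, 0, 0, -0.3], [0, -0.03, 0, 0, 0, 0, -0.3], [0, -0.03, 0, 0, 0, 0, -0.3], [0, -0.03, -0.1, 0, 0, 0, -0.3], [0, -0.03, -0.25, 0, 0, 0, -0.3], [0, -0.03, -0.4, 0, 0, 0, -0.3], [0, -0.03, -0.55, 0, 0, 0, -0.3], [0, -0.03, -0.7, 0, 0, 0, -0.3], [0, -0.03, -0.7, 0, 0, 0, -0.3]])

```text
time: 29.52
tool_pos: [0.5775, 0.1478, 0.2272]
orientation: [3.141, 0.011, -3.025]
contact_force: [1.1, 0.5, 1.1]
opening: 0.0304
grip_force: 0.0
```

```bash
python3 - <<'E'
from h import *
p,R,s=state();print(p,s["orientation"],s["contact_force"]); 
wfobs(z=.068,name="pics/w5.png"); W=cv2.imread("pics/w5.png"); 
cv2.imwrite("pics/w5c.png",cv2.resize(W[90:270,230:430],None,fx=3,fy=3,interpolation=3))
E
```

```text
[0.5775 0.1478 0.2272] [ 3.1408  0.0106 -3.0251] [1.1135 0.4672 1.0994]
195 [365.  75.] mean [0.4604 0.1809] ax -2.4836249855791133 rectc [458.5751 183.5156] size [21.3921 30.918 ] rax 0.70508105
3911 [354. 174.] mean [0.5667 0.1838] ax -3.0072040604906802 rectc [571.7872 184.9692] size [55.9532 95.5121] rax 0.11394374
986 [502. 235.] mean [0.6189 0.3909] ax 2.649815549474606 rectc [617.3269 390.4989] size [29.6068 96.7463] rax -0.50999457
646 [ 67. 234.] mean [ 0.6968 -0.2204] ax 2.61144176485335 rectc [ 696.7932 -221.2725] size [ 37.2263 106.2524] rax -0.56433725
341 [253. 286.] mean [0.7216 0.0803] ax 3.1297960342906284 rectc [721.7738  81.1272] size [14.6843 73.4292] rax -0.0030565711
222 [ 23. 274.] mean [ 0.8112 -0.3925] ax 1.8611957184325154 rectc [ 806.2985 -392.3236] size [ 39.3638 106.2533] rax -1.0799453
202 [389. 289.] mean [0.7064 0.2513] ax -2.946104468599836 rectc [704.3878 250.7147] size [ 8.6905 68.2307] rax 0.17542185
```

View pics/w5c.png

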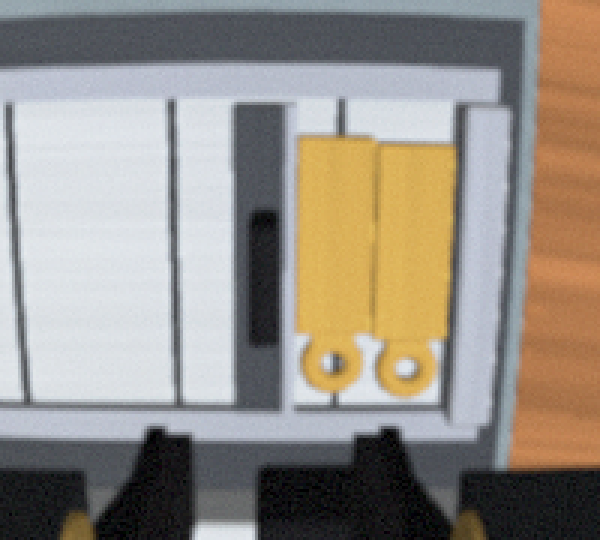

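The two fobs sit flush between the jaw and the fixed jaw, with eyelets at (332,362) and (405,367) in the crop, towards the back. Next I'll shut the hood.

move_arm(targets=[[0, 0, -0.1, 0, 0, 0.039, -0.1], [0, -0.02, -0.2, 0, 0, 0.078, -0.1], [0, -0.04, -0.3, 0, 0, 0.117, -0.1], [0, -0.06, -0.4, 0, 0, 0.156, -0.1], [0, -0.08, -0.5, 0, 0, 0.195, -0.1], [0, -0.1, -0.6, 0, 0, 0.234, -0.1], [0, -0.12, -0.7, 0, 0, 0.273, -0.1], [0, -0.14, -0.8, 0, 0, 0.312, -0.1], [0, -0.16, -0.86, 0, 0, 0.351, -0.1], [0, -0.18, -0.86, 0, 0, 0.39, -0.1], [0, -0.2, -0.86, 0, 0, 0.43, -0.1], [0, -0.2, -0.86, 0, 0, 0.465, -0.1]])

```text
time: 30.57
tool_pos: [0.5787, 0.1066, 0.3901]
orientation: [-3.139, -0.001, 1.79]
contact_force: [0.2, 0.2, -0.0]
opening: 0.0391
grip_force: 0.0
```

```bash
python3 - <<'E'
from h import *
p,R,s=state();print(p,s["orientation"],s["opening"])
plan([(.7275,.0995,.39,1.69,-.1,6),(.7275,.0995,.3140,1.69,-.1,6)])
E
```

```text
[0.5787 0.1066 0.3901] [-3.1391 -0.0007  1.7902] 0.03914443114722502
[[-0.033,0.12,0.0,-0.001,0.0,0.005,-0.1],[-0.066,0.239,0.0,-0.001,0.0,0.011,-0.1],[-0.098,0.359,-0.001,-0.001,0.0,0.016,-0.1],[-0.131,0.479,-0.001,-0.001,0.0,0.021,-0.1],[-0.164,0.599,-0.001,-0.001,0.0,0.027,-0.1],[-0.197,0.718,-0.001,-0.001,0.0,0.032,-0.1],[-0.197,0.719,0.062,-0.001,0.0,0.032,-0.1],[-0.197,0.719,0.125,-0.001,0.0,0.032,-0.1],[-0.197,0.719,0.189,-0.001,0.0,0.032,-0.1],[-0.197,0.719,0.252,-0.001,0.0,0.032,-0.1],[-0.197,0.719,0.315,-0.001,0.0,0.032,-0.1],[-0.197,0.719,0.379,-0.001,0.0,0.032,-0.1]]
```

move_arm(targets=[[-0.033, 0.12, 0, 0, 0, 0.005, -0.1], [-0.066, 0.24, 0, 0, 0, 0.01, -0.1], [-0.1, 0.36, 0, 0, 0, 0.016, -0.1], [-0.13, 0.48, 0, 0, 0, 0.021, -0.1], [-0.164, 0.6, 0, 0, 0, 0.027, -0.1], [-0.197, 0.719, 0, 0, 0, 0.032, -0.1], [-0.197, 0.719, 0, 0, 0, 0.032, -0.1], [-0.197, 0.719, 0.08, 0, 0, 0.032, -0.1], [-0.197, 0.719, 0.18, 0, 0, 0.032, -0.1], [-0.197, 0.719, 0.28, 0, 0, 0.032, -0.1], [-0.197, 0.719, 0.35, 0, 0, 0.032, -0.1], [-0.197, 0.719, 0.379, 0, 0, 0.032, -0.1]])

```text
time: 31.57
tool_pos: [0.7258, 0.1011, 0.311]
orientation: [-3.134, -0.001, 1.697]
contact_force: [-0.9, 0.8, 0.8]
opening: 0.0393
grip_force: 0.0
```

move_arm(targets=[[0, 0, 0, 0, 0, 0, -0.1], [0, 0, 0, 0, 0, 0, -1], [0, 0, 0, 0, 0, 0, -1], [0, 0, 0, 0, 0, 0, -1], [0, 0, 0, 0, 0, 0, -1], [0, 0, 0, 0, 0, 0, -1]], squeeze=20)

```text
time: 32.07
tool_pos: [0.7283, 0.1004, 0.3172]
orientation: [3.14, 0.0, 1.696]
contact_force: [1.2, 0.7, 2.7]
opening: 0.0137
grip_force: 6.2
```

```bash
python3 - <<'E'
from h import *
p,R,s=state(); t,r=hood(p); print(p,t,r,s["contact_force"],s["grip_force"],s["opening"])
psi=PSI; yaw=s["orientation"][2]; drop=.0158
th=np.r_[1.44,1.42,1.39,1.35,np.linspace(1.35,.9,13)[1:]]
plan([(*arc(q,H,psi,drop,.280),yaw,-1,1) for q in th])
E
```

```text
[0.7283 0.1004 0.3172] 1.4490033853575774 0.2830899304785993 [1.2384 0.715  2.7062] 6.245042458176613 0.013653406656490001
[[0.002,-0.013,0.015,0.001,0.0,0.0,-1],[0.002,-0.041,0.015,0.001,0.0,0.0,-1],[0.002,-0.083,0.016,0.001,0.0,0.0,-1],[0.003,-0.139,0.019,0.001,0.0,0.0,-1],[0.003,-0.191,0.024,0.001,0.0,0.0,-1],[0.004,-0.243,0.031,0.001,0.0,0.0,-1],[0.004,-0.295,0.04,0.001,0.0,0.0,-1],[0.004,-0.346,0.05,0.001,0.0,0.0,-1],[0.005,-0.397,0.063,0.001,0.0,0.0,-1],[0.005,-0.448,0.078,0.001,0.0,0.0,-1],[0.006,-0.497,0.094,0.001,0.0,0.0,-1],[0.006,-0.547,0.112,0.001,0.0,0.0,-1]] 

[[0.006,-0.595,0.133,0.001,0.0,0.0,-1],[0.007,-0.643,0.155,0.001,0.0,0.0,-1],[0.007,-0.69,0.178,0.001,0.0,0.0,-1],[0.008,-0.736,0.204,0.001,0.0,0.0,-1]]
```

move_arm(targets=[[0, 0, 0, 0, 0, 0, -1], [0, -0.013, 0, 0, 0, 0, -1], [0, -0.041, 0, 0, 0, 0, -1], [0, -0.083, 0.001, 0, 0, 0, -1], [0, -0.139, 0.004, 0, 0, 0, -1], [0, -0.191, 0.009, 0, 0, 0, -1], [0, -0.243, 0.016, 0, 0, 0, -1], [0, -0.295, 0.025, 0, 0, 0, -1], [0, -0.346, 0.035, 0, 0, 0, -1], [0, -0.397, 0.048, 0, 0, 0, -1], [0, -0.448, 0.063, 0, 0, 0, -1], [0, -0.497, 0.079, 0, 0, 0, -1]])

```text
time: 33.07
tool_pos: [0.6284, 0.089, 0.3004]
orientation: [3.141, -0.002, 1.696]
contact_force: [1.0, 3.2, 2.0]
opening: 0.0129
grip_force: 20.0
```

```bash
python3 - <<'E'
from h import *
p,R,s=state(); drop=.0127; t,r=hood(p,drop); print(p,t,r,s["contact_force"],s["grip_force"],s["opening"])
psi=PSI; yaw=s["orientation"][2]
th=np.linspace(t,t-.52,13)[1:]
plan([(*arc(q,H,psi,drop,r),yaw,-1,1) for q in th])
E
```

```text
[0.6284 0.089  0.3004] 1.0827311657389966 0.27944023242250515 [0.9551 3.1503 2.0273] 19.99166965484619 0.012900056643574612
[[0.0,-0.057,0.022,0.0,-0.001,0.0,-1],[0.001,-0.112,0.046,0.0,-0.001,0.0,-1],[0.001,-0.167,0.072,0.0,-0.001,0.0,-1],[0.002,-0.22,0.101,0.0,-0.001,0.0,-1],[0.002,-0.272,0.132,0.0,-0.001,0.0,-1],[0.002,-0.322,0.165,0.0,-0.001,0.0,-1],[0.003,-0.371,0.201,0.0,-0.001,0.0,-1],[0.003,-0.419,0.238,0.0,-0.001,0.0,-1],[0.003,-0.465,0.278,0.0,-0.001,0.0,-1],[0.004,-0.509,0.319,0.0,-0.001,0.0,-1],[0.004,-0.551,0.363,0.0,-0.001,0.0,-1],[0.004,-0.591,0.408,0.0,-0.001,0.0,-1]]
```

move_arm(targets=[[0.001, -0.05, 0.022, 0, 0, 0, -1], [0.002, -0.107, 0.046, 0, 0, 0, -1], [0.003, -0.162, 0.072, 0, 0, 0, -1], [0.005, -0.215, 0.101, 0, 0, 0, -1], [0.006, -0.267, 0.132, 0, 0, 0, -1], [0.008, -0.317, 0.165, 0, 0, 0, -1], [0.009, -0.367, 0.2, 0, 0, 0, -1], [0.01, -0.415, 0.237, 0, 0, 0, -1], [0.01, -0.461, 0.277, 0, 0, 0, -1], [0.01, -0.505, 0.318, 0, 0, 0, -1], [0.01, -0.548, 0.362, 0, 0, 0, -1], [0.01, -0.588, 0.407, 0, 0, 0, -1]])

```text
time: 34.07
tool_pos: [0.5112, 0.0759, 0.2183]
orientation: [-3.141, -0.001, 1.696]
contact_force: [0.4, 3.3, -1.1]
opening: 0.0133
grip_force: 20.0
```

```bash
python3 - <<'E'
from h import *
p,R,s=state(); drop=.0127; t,r=hood(p,drop); print(p,t,r,s["contact_force"],s["grip_force"],s["opening"])
psi=PSI; yaw=s["orientation"][2]
th=np.linspace(t,.13,13)[1:]
plan([(*arc(q,H,psi,drop,.280),yaw,-1,1) for q in th])
E
```

```text
[0.5112 0.0759 0.2183] 0.5623050402422842 0.278923955285853 [ 0.4301  3.304  -1.1409] 20.001245141029358 0.013253673772896574
[[-0.003,-0.036,0.035,0.0,0.0,0.0,-1],[-0.003,-0.067,0.076,0.0,0.0,0.0,-1],[-0.003,-0.096,0.117,0.0,0.0,0.0,-1],[-0.003,-0.124,0.159,0.0,0.0,0.0,-1],[-0.003,-0.15,0.202,0.0,0.0,0.0,-1],[-0.002,-0.174,0.246,0.0,0.0,0.0,-1],[-0.002,-0.197,0.291,0.0,0.0,0.0,-1],[-0.002,-0.218,0.337,0.0,0.0,0.0,-1],[-0.002,-0.238,0.383,0.0,0.0,0.0,-1],[-0.002,-0.256,0.43,0.0,0.0,0.0,-1],[-0.002,-0.272,0.478,0.0,0.0,0.0,-1],[-0.002,-0.287,0.526,0.0,0.0,0.0,-1]]
```

move_arm(targets=[[0, -0.031, 0.035, 0, 0, 0, -1], [0, -0.062, 0.076, 0, 0, 0, -1], [0, -0.091, 0.117, 0, 0, 0, -1], [0, -0.119, 0.159, 0, 0, 0, -1], [0, -0.145, 0.202, 0, 0, 0, -1], [0, -0.169, 0.246, 0, 0, 0, -1], [0, -0.192, 0.291, 0, 0, 0, -1], [0, -0.213, 0.337, 0, 0, 0, -1], [0, -0.233, 0.383, 0, 0, 0, -1], [0, -0.251, 0.43, 0, 0, 0, -1], [0, -0.267, 0.475, 0, 0, 0, -1], [0, -0.28, 0.51, 0, 0, 0, -1]])

```text
time: 35.07
tool_pos: [0.4561, 0.0691, 0.1158]
orientation: [-3.142, -0.002, 1.696]
contact_force: [2.4, 6.9, -2.5]
opening: 0.0135
grip_force: 20.0
```

```bash
python3 - <<'E'
from h import *
p,R,s=state(); drop=.0127; t,r=hood(p,drop); print(p,t,r,s["contact_force"],s["grip_force"],s["opening"])
psi=PSI; yaw=s["orientation"][2]
th=np.r_[np.linspace(t,.04,7)[1:],.03,.02,.01,0,-.01]
plan([(*arc(q,H,psi,drop,r),yaw,-1,1) for q in th])
E
```

```text
[0.4561 0.0691 0.1158] 0.14130174855028402 0.27895287877599373 [ 2.382   6.8771 -2.4721] 19.978381097316742 0.013458647166789402
[[-0.002,-0.006,0.023,0.0,0.0,0.0,-1],[-0.002,-0.012,0.045,0.0,0.0,0.0,-1],[-0.002,-0.018,0.068,0.0,0.0,0.0,-1],[-0.002,-0.023,0.091,0.0,0.0,0.0,-1],[-0.001,-0.028,0.114,0.0,0.0,0.0,-1],[-0.001,-0.033,0.137,0.0,0.0,0.0,-1],[-0.002,-0.035,0.151,0.0,0.0,0.0,-1],[-0.002,-0.038,0.165,0.0,0.0,0.0,-1],[-0.002,-0.04,0.179,0.0,0.0,0.0,-1],[-0.002,-0.042,0.192,0.0,0.0,0.0,-1],[-0.002,-0.044,0.206,0.0,0.0,0.0,-1]]
```

move_arm(targets=[[0, -0.006, 0.023, 0, 0, 0, -1], [0, -0.012, 0.045, 0, 0, 0, -1], [0, -0.018, 0.068, 0, 0, 0, -1], [0, -0.023, 0.091, 0, 0, 0, -1], [0, -0.028, 0.114, 0, 0, 0, -1], [0, -0.032, 0.13, 0, 0, 0, -1], [0, -0.034, 0.142, 0, 0, 0, -1], [0, -0.036, 0.152, 0, 0, 0, -1], [0, -0.037, 0.16, 0, 0, 0, -1], [0, -0.038, 0.168, 0, 0, 0, -1], [0, -0.039, 0.176, 0, 0, 0, -1], [0, -0.04, 0.184, 0, 0, 0, -1]])

```text
time: 36.07
tool_pos: [0.448, 0.0681, 0.0795]
orientation: [-3.141, -0.002, 1.696]
contact_force: [-0.2, 6.1, -1.4]
opening: 0.0131
grip_force: 20.0
```

move_arm(targets=[[0, -0.001, 0.006, 0, 0, 0, -1], [0, -0.002, 0.012, 0, 0, 0, -1], [0, -0.003, 0.018, 0, 0, 0, -1], [0, -0.003, 0.024, 0, 0, 0, -1], [0, -0.003, 0.03, 0, 0, 0, -1], [0, -0.003, 0.03, 0, 0, 0, -1]])

```text
time: 36.57
tool_pos: [0.448, 0.0675, 0.0767]
orientation: [-3.14, -0.0, 1.696]
contact_force: [-12.4, 2.4, 26.4]
opening: 0.0134
grip_force: 20.0
```

move_arm(targets=[[0, -0.004, -0.006, 0, 0, 0, -1], [0, -0.006, -0.012, 0, 0, 0, -1], [0, -0.006, -0.012, 0, 0, 0, -0.5], [0, -0.006, -0.012, 0, 0, 0, -0.1], [0, -0.006, -0.012, 0, 0, 0, -0.1], [0, -0.006, -0.012, 0, 0, 0, -0.1], [0, -0.006, -0.1, 0, 0, 0, -0.1], [0, -0.006, -0.25, 0, 0, 0, -0.1], [0, -0.006, -0.4, 0, 0, 0, -0.1], [0, -0.006, -0.5, 0, 0, 0, -0.1], [0, -0.006, -0.5, 0, 0, 0, -0.1]])

```text
time: 37.48
tool_pos: [0.4501, 0.0668, 0.179]
orientation: [3.134, 0.002, 1.696]
contact_force: [1.5, -1.1, 0.2]
opening: 0.0392
grip_force: 0.0
```

```bash
python3 - <<'E'
from h import *
p,R,s=state(); print(p,s["orientation"],s["contact_force"],s["opening"])
cw=arm.get_calibration("wrist");I=arm.get_image("wrist");D=arm.get_image("side");cs=arm.get_calibration("side")
cv2.imwrite("pics/w6.png",I);cv2.imwrite("pics/side6.png",D)
for n,J,f,c in(("w",I,wray,cw),("s",D,ray,cs)):
    for a,ce,k in blobs(J,(45,100,60),(80,255,255),20):
        q=plane(*f(c,ce),.066)
        if .4<q[0]<.55: print(n,a,ce,q)
D0=cv2.imread("pics/side0.png"); d=cv2.absdiff(D,D0).max(2); print("hood diff",(d[150:215,320:380]>25).sum())
plan([(.481,-.0495,.14,1.69,-1,5)])
E
```

```text
[0.4501 0.0668 0.179 ] [3.1338 0.0016 1.6956] [ 1.4667 -1.1185  0.2437] 0.0391758460002744
w 349 [333.9857 305.3123] [ 0.4815 -0.055   0.066 ]
s 50 [305.8  206.96] [ 0.4816 -0.0499  0.066 ]
hood diff 41
[[-0.12,0.019,0.035,0.001,0.0,0.0,-1],[-0.239,0.037,0.07,0.001,0.0,0.001,-1],[-0.359,0.056,0.104,0.001,0.0,0.001,-1],[-0.479,0.075,0.139,0.001,0.0,0.001,-1],[-0.598,0.093,0.174,0.001,0.0,0.002,-1]]
```

move_arm(targets=[[-0.1, 0.01, -0.05, 0, 0, -0.039, -1], [-0.2, 0.03, -0.1, 0, 0, -0.078, -1], [-0.3, 0.05, -0.1, 0, 0, -0.117, -1], [-0.4, 0.06, -0.1, 0, 0, -0.156, -1], [-0.5, 0.08, -0.1, 0, 0, -0.195, -1], [-0.58, 0.09, -0.1, 0, 0, -0.234, -1], [-0.58, 0.09, -0.1, 0, 0, -0.273, -1], [-0.58, 0.09, -0.1, 0, 0, -0.312, -1], [-0.58, 0.09, -0.1, 0, 0, -0.351, -1], [-0.58, 0.09, -0.1, 0, 0, -0.39, -1], [-0.58, 0.09, -0.1, 0, 0, -0.43, -1], [-0.58, 0.09, -0.1, 0, 0, -0.469, -1]])

```text
time: 38.58
tool_pos: [0.478, -0.0456, 0.1918]
orientation: [3.141, -0.004, -3.108]
contact_force: [-0.3, 0.3, -1.5]
opening: 0.0007
grip_force: 0.0
```

```bash
python3 - <<'E'
from h import *
cw=arm.get_calibration("wrist");I=arm.get_image("wrist");p,R,s=state(); print(p,s["orientation"],s["opening"])
for a,ce,k in blobs(I,(45,100,60),(80,255,255),40): print(a,ce,plane(*wray(cw,ce),.066),plane(*wray(cw,ce),.07))
plan([(.481,-.050,.085,3.262,-1,6)])
E
```

```text
[ 0.4781 -0.0456  0.1918] [ 3.1408 -0.0038 -3.1007] 0.0004034852614970117
745 [315.5758 194.2121] [ 0.4812 -0.0494  0.066 ] [ 0.4801 -0.0493  0.07  ]
[[-0.003,-0.004,0.089,0.0,-0.001,-0.004,-1],[-0.005,-0.008,0.178,0.0,-0.001,-0.008,-1],[-0.008,-0.011,0.267,0.0,-0.001,-0.013,-1],[-0.01,-0.015,0.356,0.0,-0.001,-0.017,-1],[-0.013,-0.019,0.445,0.0,-0.001,-0.021,-1],[-0.016,-0.023,0.534,0.0,-0.001,-0.025,-1]]
```

move_arm(targets=[[-0.01, -0.018, 0.1, 0, 0, -0.01, -1], [-0.015, -0.018, 0.2, 0, 0, -0.02, -1], [-0.015, -0.018, 0.3, 0, 0, -0.025, -1], [-0.015, -0.018, 0.4, 0, 0, -0.025, -1], [-0.015, -0.018, 0.5, 0, 0, -0.025, -1], [-0.015, -0.018, 0.55, 0, 0, -0.025, -1], [-0.015, -0.018, 0.55, 0, 0, -0.025, -1], [-0.015, -0.018, 0.55, 0, 0, -0.025, -1]])

```text
time: 39.3
tool_pos: [0.4817, -0.0491, 0.0833]
orientation: [3.141, -0.002, -3.037]
contact_force: [0.2, 0.0, 0.5]
opening: 0.0005
grip_force: 0.0
```

move_arm(targets=[[0, 0, 0.02, 0, 0, 0, -1], [0, 0, 0.04, 0, 0, 0, -1], [0, 0, 0.055, 0, 0, 0, -1], [0, 0, 0.07, 0, 0, 0, -1], [0, 0, 0.08, 0, 0, 0, -1], [0, 0, 0.08, 0, 0, 0, -1], [0, 0, 0.08, 0, 0, 0, -1]])

```text
time: 39.88
tool_pos: [0.4831, -0.0494, 0.0687]
orientation: [-3.141, 0.001, -3.036]
contact_force: [-0.6, 0.6, 3.2]
opening: 0.0005
grip_force: 1.7
```

move_arm(targets=[[0, 0, 0.006, 0, 0, 0, -1], [0, 0, 0.012, 0, 0, 0, -1], [0, 0, 0.018, 0, 0, 0, -1], [0, 0, 0.024, 0, 0, 0, -1], [0, 0, 0.03, 0, 0, 0, -1], [0, 0, 0.03, 0, 0, 0, -1], [0, 0, 0.03, 0, 0, 0, -1]])

```text
time: 40.47
tool_pos: [0.4834, -0.0494, 0.0658]
orientation: [-3.141, 0.001, -3.035]
contact_force: [-12.7, 4.2, 33.0]
opening: 0.0005
grip_force: 16.7
```

move_arm(targets=[[0, 0, -0.03, 0, 0, 0, -1], [0, 0, -0.1, 0, 0, 0, -1], [0, 0, -0.25, 0, 0, 0, -1], [0, 0, -0.4, 0, 0, 0, -1], [0, 0, -0.55, 0, 0, 0, -1], [0, 0, -0.7, 0, 0, 0, -1], [0.15, -0.15, -0.8, 0, 0, 0, -1], [0.15, -0.3, -0.8, 0, 0, 0, -1], [0.15, -0.45, -0.8, 0, 0, 0, -1], [0.15, -0.6, -0.8, 0, 0, 0, -1], [0.15, -0.6, -0.8, 0, 0, 0, -1]])

```text
time: 41.38
tool_pos: [0.4651, -0.176, 0.2219]
orientation: [-3.139, -0.0, -3.039]
contact_force: [-0.7, 0.1, 0.3]
opening: 0.0001
grip_force: 0.0
```

```bash
python3 - <<'E'
from h import *
p,R,s=state(); print(p,s["time"],s["contact_force"])
S=arm.get_image("scene");D=arm.get_image("side");cv2.imwrite("pics/scene7.png",S);cv2.imwrite("pics/side7.png",D)
cv2.imwrite("pics/c7.png",np.hstack([cv2.resize(S[100:300,220:400],(400,444),interpolation=3),cv2.resize(D[110:310,240:440],(400,444),interpolation=3)]))
E
```

```text
[ 0.4651 -0.176   0.2219] 41.3833 [-0.7358  0.0513  0.3411]
```

View pics/c7.png

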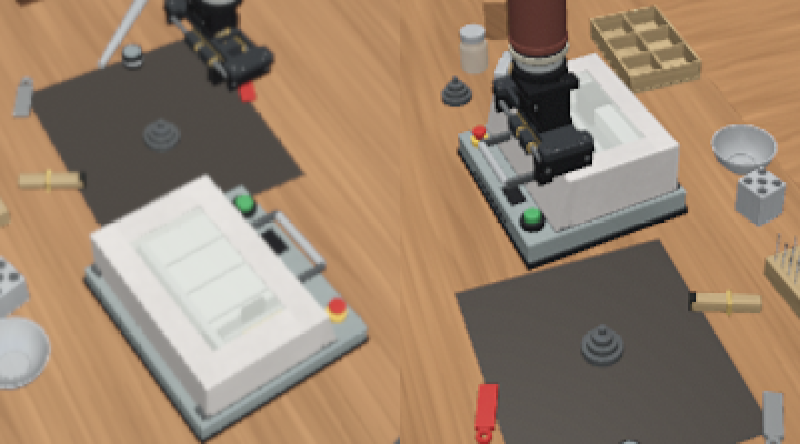

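The hood is shut, no brass fobs are left on the mat, and the bench items haven't moved, so I'm handing in the job.

```bash
python3 -c "
from station import arm
print(arm.close_job())"
```

```text
the job is handed in; nothing more can be done
None
```

I clamped both brass fobs flat against the fixed jaw with their eyelets to the back, shut the hood gently, then pressed the start button to its stop, and handed the job in at about 41 s; no verdict was returned.

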